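# Change the stop rail over to today's frame sizes

### The arm

A 7-joint arm with a two-finger parallel gripper is mounted at the origin on a cart in front of the work surface, level with it; the furniture and walls round the work are solid. World frame = base frame: x ahead of the robot, y to its left, z up, the work surface at z = 0. Lengths are in m, angles in rad, forces in N, time in s.
With the tool pointing down it reaches from about 0.4 to 0.85 m from the base axis. Payload 10.4 kg.
Tool frame: the origin (TCP) lies midway between the tips of the shut fingers; the grasp point (between the pads) lies 19 mm behind it; z points along the fingers, y is the line along which they close (so a half turn about z gives the same grasp; the last joint's range is limited). The gripper opens to 87 mm and grips with 3 to 60 N. Pads are 19 mm wide; open, the fingers measure 117 mm over their backs; the gripper's body (75 mm by 190 mm) begins 51 mm behind the grasp point.
Start: joints at [-1.155, 0.332, -0.065, 1.46, 0.022, 1.35, -0.088], TCP at [0.266, 0.566, 0.223] pointing down, gripper open.
Joint ranges: [-2.6, 2.6], [-0.5, 2.12], [-1.47, 1.34], [0.16, 2.42], [-1.27, 4.41], [0.06, 2.06], [-2.6, 2.6]. Speed limits (rad/s): [2.22, 2.22, 2.79, 2.79, 3.14, 3.14, 3.14].

### API

Orientations are given as a unit quaternion [x, y, z, w].
In Python, from cell import robot gives the robot as it stands.
- The arm moves only by the tool send_rows, never from a script. Its argument "motion" is one flat list of numbers, 7 for each row, row after row: the shift along the tool's x, y, z in m, then the turn, a rotation vector about the tool's x, y, z in degrees, then the opening, from -1 (shut) to 1 (fully open). In form: [x, y, z, ax, ay, az, claw, x, y, z, ax, ay, az, claw, ...]. A call has 1 to 10 rows; each row is the pose to reach, as a shift and turn from the pose commanded when the call began, along the tool's axes at that moment; what a row does not reach only later rows make up. A row lasts 1/8 s, in which the tool goes at most 62.5 mm and 10.7 degrees, less where a joint would pass 70% of its speed; a pose out of reach is approached as far as the arm can. A call with a gripper value outside its range is refused whole. The fingers move at their own pace and stop on an object; the grip force is fixed at half the most. Time passes only in rows, so rows that repeat a pose let the fingers close. It gives the time, the measured TCP pose, the force, the opening and the grip force at its end, in the units of the state.
- robot.state(): the state, without advancing time (a new reading comes with each control period).
- robot.grab_frame(name): name is "scene" or "top" or "wrist"; returns a dict with "color" (480x640x3 uint8, blue, green, red), "mtx" (3x3 intrinsics, pixels), "k1" (the pictures are not rectified: a ray, as slopes to the right and down, at radius r is drawn at 1 + k1 r^2 times it, then the intrinsics apply), "R" (3x3) and "t" (3): a world point X has camera coordinates R X + t. Camera axes: x right, y down, z forward; pixel columns grow to the right and rows downward; lengths in m; the calibration is good to about 2 mm. A picture is of the moment at which its call begins. There is no depth.
- robot.finish_job(): hands the job in; it is judged then, once.
Trained networks look in a picture, given as the dict that the camera call returned (one of the last four; its "shot" number tells which), for a name from the list of things; names that differ only in an ending like _2 or _b are one class to them, and where a whole thing is asked for, a point or a joint stands for the part that bears it (a point fixed in the world has none). Each returns a list of dicts, best first, with "conf" (0 to 1); they miss things now and then, are a little off and sometimes report something else, mostly with a low value. They report only what shows in the picture. A call takes as long as a camera call. They do not tell look-alikes from the thing itself.
- robot.boxes_of(picture, thing): "box" ([left, top, right, bottom] in pixels, round what is visible of it).
- robot.outline_of(picture, thing): "pixels" (480x640 bool, what is visible of it) and "box" ([left, top, right, bottom] in pixels, round what is visible of it).
- robot.tip_of(picture, thing): "at" ([column, row] in pixels: a listed point, or the origin of a listed thing).
The state is a dict: "time": time; "qpos": joint angles; "qd": joint speeds; "tau": joint torques, N m; "tool_pos": TCP position; "eef_rot": TCP orientation; "force": force on the tool from outside, world axes, zero at the start; "moment": the same for the moment, N m; "width": finger opening in m; "grasp_force": force on a finger pad.
Only numpy, scipy, OpenCV 4.12 (cv2) and the standard library are available. Lean on these libraries where they do the work, as an engineer would, in place of code of your own. Each camera call takes 0.05 s, during which the arm holds its last target. There are 200 camera calls.

### The job

Change the stop rail over to today's frame sizes: swing its keeper open, slide the grey stop of the last job out of the rail and put it back down into a free pocket of the fitted tray. Then take each coloured stop in the tray (two to four are there), lift it straight up out of its pocket by its grip without dragging the tray, and slide it from the open landing under the rail's lips to the middle of the marker of its own colour, its finger pointing out over the front of the rail (the yellow scale side); stops cannot pass one another, so see which must go in first. When all of them stand at their markers, swing the keeper fully shut, and leave the bottle and the jar alone.

Things in the scene. Friction and masses are not known exactly. Their poses are not given: they have to be found in the camera images.
- rail: Fixed aluminium rail on a dark 94 x 450 mm base strip 2 mm over the bench; origin at its underside's centre, x across it to the rear (markers' side), y along it from mouth to closed end. Channel floor 4 mm above the origin. From y = -135 to +208 mm (black cap) the channel is 39.5 mm wide and two lips (14 to 18 mm above the origin) leave a 19.5 mm slot. Front: -x, yellow scale strip.
- landing (a point): Middle of the rail's open landing, on its floor, 178 mm from the rail's origin to -y; axes those of the rail. The landing runs from rail y = -220 to -135 mm: same floor as the channel but no lips; its two cheeks (top 14 mm above the rail's origin) flare from 40 mm apart at the lips to 57 mm at the outer end.
- keeper (a joint): Keeper: level steel bar (20.5 to 27.5 mm above the rail's origin, 12 mm wide) on an upright pin behind the rail's mouth. 0 = shut, across the slot just before the lips (rail y = -147 mm); grows counter-clockwise seen from above as it opens over the landing; 1.57 = along the landing's rear side, out of the way; 1.75 = its stop. Stays where it is left.
- keeper_knob (a point): Centre of the keeper's round black knob, 17 mm in diameter, its top 17 mm above this point, its lower end 17 mm below, 77 mm from the pivot; this point is 46.5 mm above the rail's origin.
- keeper_pivot (a point): Point on the keeper's upright pivot axis, level with the knob's centre.
- tray: Wooden fitted tray 116 x 366 x 30 mm, loose, 2 kg; origin at the centre of its underside, y along its five pockets (centres at y = -140, -70, 0, 70, 140 mm, x = 0). Pocket floors 6 mm above the underside; a pocket takes a stop either way round (finger to +x or to -x of the tray) with 1.5 mm play all round the shoe, its finger plate level with the tray's top.
- stop_red: The red stop, 0.18 kg, 68 mm high, may be absent. Origin at the centre of its underside, z up. Steel shoe 36 (x) x 60 (y) x 8 mm; stem 12 x 40 mm up to 17 mm height; finger plate from 17 to 24 mm, 26 mm wide, from x = +14 to -42 mm: the finger points along the stop's own -x. On top a red grip 24.5 mm square, 24 to 68 mm high, the only part above the tray.
- stop_blue: The blue stop, 0.18 kg, 68 mm high, may be absent. Origin at the centre of its underside, z up. Steel shoe 36 (x) x 60 (y) x 8 mm; stem 12 x 40 mm up to 17 mm height; finger plate from 17 to 24 mm, 26 mm wide, from x = +14 to -42 mm: the finger points along the stop's own -x. On top a blue grip 24.5 mm square, 24 to 68 mm high, the only part above the tray.
- stop_yellow: The yellow stop, 0.18 kg, 68 mm high, may be absent. Origin at the centre of its underside, z up. Steel shoe 36 (x) x 60 (y) x 8 mm; stem 12 x 40 mm up to 17 mm height; finger plate from 17 to 24 mm, 26 mm wide, from x = +14 to -42 mm: the finger points along the stop's own -x. On top a yellow grip 24.5 mm square, 24 to 68 mm high, the only part above the tray.
- stop_green: The green stop, 0.18 kg, 68 mm high, may be absent. Origin at the centre of its underside, z up. Steel shoe 36 (x) x 60 (y) x 8 mm; stem 12 x 40 mm up to 17 mm height; finger plate from 17 to 24 mm, 26 mm wide, from x = +14 to -42 mm: the finger points along the stop's own -x. On top a green grip 24.5 mm square, 24 to 68 mm high, the only part above the tray.
- stop_grey: The grey stop of the last job, in the rail at the start, finger to the front, the same shape and size in every way as the coloured stops (see there), 0.18 kg; origin and axes as theirs; it has no marker.
- marker_red: The red marker clip, 10 x 14 x 22 mm, fixed behind the rail's rear wall; origin at the middle (in y) of its front face, at its foot on the rail's base strip (4 mm above the rail's origin, 27.5 mm behind the rail's middle line), its axes those of the rail. A stop stands at the marker when their middles agree along the rail.
- marker_blue: The blue marker clip, 10 x 14 x 22 mm, fixed behind the rail's rear wall; origin at the middle (in y) of its front face, at its foot on the rail's base strip (4 mm above the rail's origin, 27.5 mm behind the rail's middle line), its axes those of the rail. A stop stands at the marker when their middles agree along the rail.
- marker_yellow: The yellow marker clip, 10 x 14 x 22 mm, fixed behind the rail's rear wall; origin at the middle (in y) of its front face, at its foot on the rail's base strip (4 mm above the rail's origin, 27.5 mm behind the rail's middle line), its axes those of the rail. A stop stands at the marker when their middles agree along the rail.
- marker_green: The green marker clip, 10 x 14 x 22 mm, fixed behind the rail's rear wall; origin at the middle (in y) of its front face, at its foot on the rail's base strip (4 mm above the rail's origin, 27.5 mm behind the rail's middle line), its axes those of the rail. A stop stands at the marker when their middles agree along the rail.
- ink: Bystander: small dark bottle with dropper cap, 44 x 44 x 110 mm, standing right of the rail's mouth; origin at the centre of its underside.
- jar: Bystander: small pigment jar, 46 x 46 x 75 mm, standing left of the rail; origin at the centre of its underside.
Things that resemble listed ones, but are neither listed nor needed, are in the scene too. What is shaped like the stop_red but orange or pink is not meant.

How it is judged:
On the way, in this order (a step that is already met when the one before it is completed fails the run):
1. the keeper is swung open (value of joint keeper above 1.3 rad), for 0.2 s.
2. the grey stop is back in a pocket of the tray (z of stop_grey in the frame of tray between 0.003 and 0.009 m and x of stop_grey in the frame of tray between -0.006 and 0.006 m and angle between stop_grey's own z axis and vertical below 0.1 rad), for 0.2 s.
3. every coloured stop that is there stands in the rail under the lips at the marker of its colour, finger to the front (y of marker_red in the frame of stop_red between -0.006 and 0.006 m and x of marker_red in the frame of stop_red above 0.02 m and z of stop_red in the frame of rail between 0.001 and 0.0075 m and x of stop_red in the frame of rail between -0.005 and 0.005 m and y of marker_blue in the frame of stop_blue between -0.006 and 0.006 m and x of marker_blue in the frame of stop_blue above 0.02 m and z of stop_blue in the frame of rail between 0.001 and 0.0075 m and x of stop_blue in the frame of rail between -0.005 and 0.005 m and y of marker_yellow in the frame of stop_yellow between -0.006 and 0.006 m and x of marker_yellow in the frame of stop_yellow above 0.02 m and z of stop_yellow in the frame of rail between 0.001 and 0.0075 m and x of stop_yellow in the frame of rail between -0.005 and 0.005 m and y of marker_green in the frame of stop_green between -0.006 and 0.006 m and x of marker_green in the frame of stop_green above 0.02 m and z of stop_green in the frame of rail between 0.001 and 0.0075 m and x of stop_green in the frame of rail between -0.005 and 0.005 m), for 0.2 s.
4. the keeper is shut again (value of joint keeper below 0.12 rad), for 0.2 s.
At the end, for the whole second after the job is handed in: The grey stop sits upright in a tray pocket (underside 3 to 9 mm above the tray's); every coloured stop present rests on the channel floor (within 3.5 mm, middle within 5 mm of the rail's), within 6 mm of its marker along the rail, finger to the front; the keeper is within 0.12 rad of shut (all of step 2 and all of step 3 and linear speed of each of stop_red, stop_blue, stop_yellow, stop_green, stop_grey below 0.02 m/s and value of joint keeper below 0.12 rad); the robot touches nothing.
It fails at once if the tray is dragged more than 40 mm from its place (distance of tray from where it was at the start of the episode above 0.04 m).
It fails at once if the bottle or the jar is knocked over or pushed more than 30 mm (distance of any of ink, jar from where it was at the start of the episode above 0.03 m or angle between any of ink, jar's own z axis and vertical above 0.5 rad).
Of stop_red, stop_blue, stop_yellow, stop_green only 2 to 4 are there at a start; the rules pass over those that are not, and their reading is None.
At some moment in a run one of stop_red, stop_blue, stop_yellow, stop_green, stop_grey may be knocked a few centimetres aside while the robot is not near it.
Once in a run the grip may slacken for a moment while it holds something.
It also fails if it takes over 210 s, if anything falls off the work surface, if the arm or the gripper's body presses on something with over 40 N, if the wrist force passes 120 N, or if a joint passes its speed limit or range.

## Working session

There is one attempt and no reset: what is moved stays moved. The work goes in short steps, Python scripts to look and compute and a tool call to move; the robot and the scene stay as the last step left them, time stands still between calls to the robot, and variables do not carry over. Pictures are saved under pics/ and viewed, at most 16 in all, crops included, and the job is handed in when it is done.

Besides the shell and the picture viewer there is one more tool, called after "Call:" as a command line: name --argument value ..., lists and objects as JSON in quotes. send_rows: Moves the arm, as the interface text tells. Its arguments: {"type":"object","properties":{"motion":{"type":"array","items":{"type":"number"}}},"required":["motion"]}

```bash
ls; mkdir -p pics
python3 - <<'E'
from cell import robot
import cv2
print(robot.state())
for n in ("scene","top"):
    f=robot.grab_frame(n); cv2.imwrite(f"pics/{n}0.png",f["color"])
    print(n,f["mtx"].tolist(),f["k1"],f["R"].tolist(),f["t"].tolist(),f["shot"])
E
```

```text
pics
{'time': 0.0, 'qpos': array([-1.15460777,  0.33284068, -0.06469728,  1.46095387,  0.021595  ,
        1.3499028 , -0.08852463]), 'qd': array([-0.00172355,  0.00135951, -0.00030531, -0.00053614, -0.00018879,
       -0.00043364, -0.00080153]), 'tau': array([-1.37657753e-04, -6.23263907e+01,  2.43047741e-02, -3.89900029e+01,
       -6.13412261e-02,  3.98480811e-02,  1.68408696e-04]), 'tool_pos': array([0.26536529, 0.56543233, 0.22176742]), 'eef_rot': array([ 2.17641841e-01,  9.76028449e-01, -6.93977989e-04, -1.22507432e-04]), 'force': array([ 0.41673454, -0.36573905,  0.45482477]), 'moment': array([0.01078859, 0.00137271, 0.04614469]), 'grasp_force': 0.0, 'width': 0.08751314827529914}
scene [[557.1914973291747, 0.0, 313.4320585569029], [0.0, 557.1914973291747, 242.84310161056018], [0.0, 0.0, 1.0]] -0.163229331387416 [[-0.6229156482905825, -0.7822733278734822, 0.0049533435647636835], [-0.32409725015276597, 0.25230183019998137, -0.91175915620363], [0.7119951316955325, -0.5695544108998604, -0.4106953925555706]] [0.3867489836175825, 0.20952399555907417, 1.1570497257978773] 1
top [[561.6579705950937, 0.0, 326.40675200163633], [0.0, 561.6579705950937, 246.3230286758527], [0.0, 0.0, 1.0]] -0.028928663644470814 [[-0.010141761897837545, -0.9999429888135297, -0.0033412255645220833], [-0.9795088996377724, 0.010606542685500599, -0.20112139812228041], [0.20114537080432085, 0.0012330348438302214, -0.9795606257037215]] [0.10834357526147204, 0.5101635571455801, 1.6061180088679412] 2
```

View pics/scene0.png

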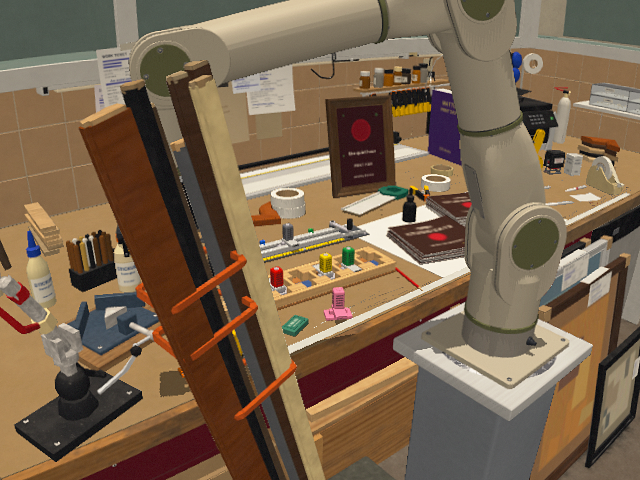

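View pics/top0.png

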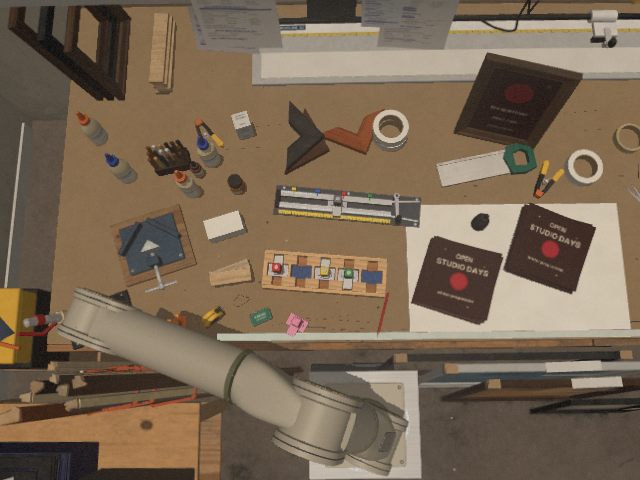

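The scene view has the rail at about (310,240) and the tray at (330,275). In the top view the rail is at (347,205) with its mouth and keeper on the right (397,205) and its markers on the rear side. The tray is at (325,273), with red at (277,268), yellow (325,268) and green (348,272), and free pockets at (301,272) and (372,277). Look-alike: the pink stop at (296,323), outside the tray.

```bash
cat > h.py <<'E'
from cell import robot
import cv2, numpy as np
from scipy.spatial.transform import Rotation as Ro
def ray(f,px):
    m=f["mtx"]; d=np.array([(px[0]-m[0,2])/m[0,0],(px[1]-m[1,2])/m[1,1]]); s=d.copy()
    for _ in range(20): s=d/(1+f["k1"]*(s@s))
    R=np.array(f["R"]); return -R.T@np.array(f["t"]), R.T@np.array([s[0],s[1],1])
def atz(f,px,z):
    o,v=ray(f,px); return o+v*(z-o[2])/v[2]
def proj(f,X):
    c=np.array(f["R"])@np.array(X)+np.array(f["t"]); s=c[:2]/c[2]; s=s*(1+f["k1"]*(s@s)); m=f["mtx"]
    return np.array([s[0]*m[0,0]+m[0,2],s[1]*m[1,1]+m[1,2]])
def tip(f,n,z,k=1):
    return [(round(r["conf"],2),np.round(r["at"],1).tolist(),np.round(atz(f,r["at"],z),4)[:2].tolist()) for r in robot.tip_of(f,n)[:k]]
E
python3 - <<'E'
from h import *
f=robot.grab_frame("top")
for n,z in dict(rail=.002,landing=.006,keeper_knob=.0485,keeper_pivot=.0485,tray=0,stop_red=.006,stop_blue=.006,stop_yellow=.006,stop_green=.006,stop_grey=.006,marker_red=.006,marker_blue=.006,marker_yellow=.006,marker_green=.006,ink=0,jar=0).items():
    print(n,tip(f,n,z,2))
c=f["color"][175:310,215:445]; cv2.imwrite("pics/c1.png",cv2.resize(c,None,fx=3.4,fy=3.4,interpolation=cv2.INTER_CUBIC))
E
```

```text
rail [(0.81, [344.9, 206.4], [0.6468, 0.0447]), (0.62, [337.5, 205.1], [0.6512, 0.0675])]
landing [(0.94, [404.9, 208.4], [0.6373, -0.1398]), (0.22, [337.1, 205.9], [0.6475, 0.0688])]
keeper_knob [(0.71, [397.4, 216.9], [0.5995, -0.1103]), (0.36, [476.4, 225.9], [0.5694, -0.3453])]
keeper_pivot [(0.71, [395.8, 194.3], [0.6699, -0.108]), (0.65, [476.5, 224.5], [0.5737, -0.3458])]
tray [(0.57, [323.8, 272.5], [0.4414, 0.1117])]
stop_red [(0.88, [295.5, 321.8], [0.2939, 0.1967]), (0.8, [274.8, 270.7], [0.4475, 0.2592])]
stop_blue []
stop_yellow [(0.86, [322.1, 271.6], [0.4432, 0.1168])]
stop_green [(0.85, [345.8, 272.6], [0.4394, 0.0456]), (0.71, [325.6, 271.3], [0.444, 0.1063])]
stop_grey [(0.62, [338.1, 203.3], [0.6558, 0.0656])]
marker_red []
marker_blue [(0.37, [317.9, 196.6], [0.678, 0.1278])]
marker_yellow [(0.58, [295.0, 195.0], [0.684, 0.1986]), (0.4, [476.2, 223.3], [0.5878, -0.3568])]
marker_green []
ink [(0.61, [478.1, 224.4], [0.5857, -0.3641]), (0.2, [339.7, 205.8], [0.6494, 0.0606])]
jar [(0.73, [235.9, 187.6], [0.712, 0.3834])]
```

View pics/c1.png

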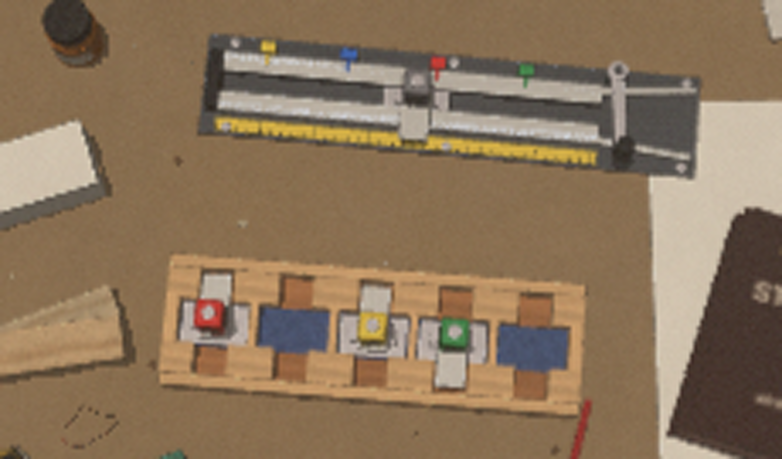

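Crop: the markers are yellow (268,48), blue (349,55), red (437,63) and green (526,70). The grey stop is at (417,85). The knob is at (622,150) and the pivot at (617,70). Only red, yellow and green stops are present. Red and yellow point to the rear, green to the front. The insertion order is yellow, red, green. For "red", the candidates are the pink stop at (296,322), which I reject, and the stop at (277,268), which is red and sits in the tray.

```bash
cat >> h.py <<'E'
def fit(f,px,z,loc):
    "rigid 2D fit: world = p + R(a) loc"
    W=np.array([atz(f,p,z)[:2] for p in px]); L=np.array(loc); w=W-W.mean(0); l=L-L.mean(0)
    a=np.arctan2((l[:,0]*w[:,1]-l[:,1]*w[:,0]).sum(),(l*w).sum()); R=np.array([[np.cos(a),-np.sin(a)],[np.sin(a),np.cos(a)]])
    p=W.mean(0)-R@L.mean(0); return p,a,np.abs(W-(p+L@R.T)).max()
def goto(pos,yang):
    "shift (tool axes) and rotvec deg from measured pose to TCP pos, tool z down, tool y at world angle yang (deg)"
    s=robot.state(); R0=Ro.from_quat(s["eef_rot"]); a=np.deg2rad(yang); y=np.array([np.cos(a),np.sin(a),0]); z=np.array([0,0,-1.])
    R1=Ro.from_matrix(np.c_[np.cross(y,z),y,z]); d=R0.inv().apply(np.array(pos)-s["tool_pos"]); r=(R0.inv()*R1).as_rotvec(degrees=True)
    print("t",round(s["time"],2),"tcp",np.round(s["tool_pos"],4),"q7",round(s["qpos"][6],2),"w",round(s["width"],4),"| shift",np.round(d,4),"turn",np.round(r,2))
E
python3 - <<'E'
from h import *
f=robot.grab_frame("top")
c=lambda q:[(x/3.4+214.85,y/3.4+174.85) for x,y in q]
print(fit(f,c([(211,35),(700,78),(695,178),(200,133)]),.004,[(.047,.225),(.047,-.225),(-.047,-.225),(-.047,.225)]))
print(fit(f,c([(170,255),(585,287),(578,413),(160,383)]),.03,[(.058,.183),(.058,-.183),(-.058,-.183),(-.058,.183)]))
goto([.62,-.03,.36],-95)
E
```

```text
(array([0.64770885, 0.03677041]), np.float64(-0.10307909144975352), np.float64(0.0013657561987016065))
(array([0.43482268, 0.10945051]), np.float64(-0.08487241107325133), np.float64(0.0025946650062612653))
t 1.0 tcp [0.2656 0.5658 0.2226] q7 -0.09 w 0.0868 | shift [-0.574  -0.3888 -0.1375] turn [ 0.0000e+00 -1.0000e-02  1.5986e+02]
```

Call:
send_rows --motion '[-0.06,-0.04,-0.03,0,0,10,1,-0.12,-0.08,-0.06,0,0,20,1,-0.18,-0.12,-0.09,0,0,30,1,-0.24,-0.16,-0.12,0,0,40,1,-0.3,-0.2,-0.137,0,0,50,1,-0.36,-0.24,-0.137,0,0,60,1,-0.41,-0.28,-0.137,0,0,70,1,-0.47,-0.32,-0.137,0,0,80,1,-0.52,-0.355,-0.137,0,0,90,1,-0.574,-0.389,-0.137,0,0,100,1]'

```text
time: 2.25
tool_pos: [0.5733, 0.0465, 0.3586]
eef_rot: [0.889, 0.458, 0.001, -0.0]
force: [1.0, -0.2, 0.3]
width: 0.0868
grasp_force: 0.0
```

Call:
send_rows --motion '[0,0,0,0,0,10,1,0,0,0,0,0,20,1,0,0,0,0,0,30,1,0,0,0,0,0,40,1,0,0,0,0,0,50,1,0,0,0,0,0,60,1,0,0,0,0,0,60,1,0,0,0,0,0,60,1]'

```text
time: 3.25
tool_pos: [0.5726, 0.0483, 0.3581]
eef_rot: [0.999, -0.043, 0.0, -0.0]
force: [0.1, 0.5, -0.2]
width: 0.0869
grasp_force: 0.0
```

Run:
```python
from h import *
f=robot.grab_frame("wrist"); cv2.imwrite("pics/w1.png",f["color"])
goto([.62,-.03,.36],-95.9); print(robot.state()["qpos"])
for n,z in dict(rail=.002,landing=.006,keeper_knob=.0485,keeper_pivot=.0485,tray=0,stop_red=.006,stop_yellow=.006,stop_green=.006,stop_grey=.006,marker_red=.006,marker_yellow=.006,marker_green=.006).items():
    print(n,tip(f,n,z,2))
```

```text
t 3.3 tcp [0.5726 0.0483 0.3581] q7 -1.73 w 0.087 | shift [ 0.054   0.0739 -0.0019] turn [-0.01 -0.    0.95]
[-0.66703179  0.19633237  0.60693946  1.3900475  -0.11160076  1.58946563
 -1.7284007 ]
rail [(0.98, [330.3, 149.4], [0.648, 0.0367]), (0.66, [212.2, 126.7], [0.6947, 0.206])]
landing [(0.85, [452.4, 150.3], [0.6315, -0.1424]), (0.72, [96.6, 126.4], [0.7094, 0.3724])]
keeper_knob [(0.9, [443.7, 179.0], [0.5947, -0.1153]), (0.51, [374.1, 132.2], [0.6644, -0.0228])]
keeper_pivot [(0.65, [440.6, 121.0], [0.6711, -0.1113])]
tray [(0.85, [293.1, 287.9], [0.4336, 0.1158]), (0.65, [306.4, 147.5], [0.6537, 0.0718])]
stop_red [(0.63, [256.4, 367.1], [0.2949, 0.1946]), (0.55, [210.3, 286.0], [0.4506, 0.249])]
stop_yellow [(0.63, [293.4, 285.0], [0.4409, 0.1139])]
stop_green [(0.56, [339.2, 288.3], [0.4289, 0.0402]), (0.45, [441.0, 121.3], [0.6735, -0.1258])]
stop_grey [(0.66, [306.4, 147.9], [0.653, 0.0716])]
marker_red [(0.65, [319.7, 128.5], [0.6784, 0.0496])]
marker_yellow [(0.71, [214.9, 126.5], [0.6942, 0.2008])]
marker_green [(0.61, [374.1, 131.0], [0.6683, -0.0288])]
```

View pics/w1.png

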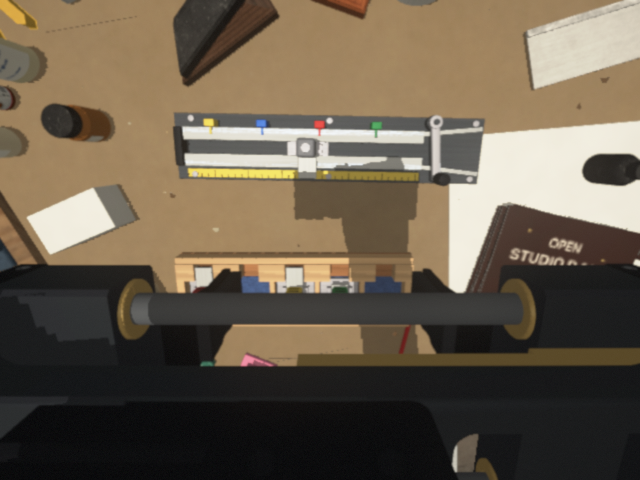

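The wrist view shows the keeper shut, with its pivot at (437,121) and knob at (442,179). The rail fit agrees between the two cameras. Next I go to the knob.

Run:
```python
from h import *
goto([.596,-.112,.033],-95.9)
```

```text
t 3.9 tcp [0.5726 0.0483 0.3581] q7 -1.73 w 0.087 | shift [0.0376 0.1576 0.325 ] turn [-0.01 -0.    0.77]
```

Call:
send_rows --motion '[0.0125,0.0525,0.02,0,0,0.8,1,0.025,0.105,0.05,0,0,0.8,1,0.0376,0.1576,0.08,0,0,0.8,1,0.0376,0.1576,0.13,0,0,0.8,1,0.0376,0.1576,0.18,0,0,0.8,1,0.0376,0.1576,0.22,0,0,0.8,1,0.0376,0.1576,0.23,0,0,0.8,1,0.0376,0.1576,0.23,0,0,0.8,1]'

```text
time: 4.9
tool_pos: [0.5962, -0.1121, 0.1287]
eef_rot: [0.999, -0.052, 0.0, 0.0]
force: [-0.2, 0.1, 1.6]
width: 0.0868
grasp_force: 0.0
```

Run:
```python
from h import *
f=robot.grab_frame("wrist"); cv2.imwrite("pics/w2.png",f["color"])
for n,z in dict(rail=.002,keeper_knob=.0485,keeper_pivot=.0485,marker_red=.006,marker_yellow=.006,marker_green=.006).items():
    print(n,tip(f,n,z,2))
goto([.596,-.112,.033],-95.9)
```

```text
rail [(0.87, [145.1, 191.4], [0.6497, 0.0381])]
keeper_knob [(0.88, [326.6, 249.5], [0.5957, -0.1116])]
keeper_pivot [(0.68, [314.8, 143.4], [0.6721, -0.1113])]
marker_red [(0.92, [122.8, 158.2], [0.6784, 0.0479])]
marker_yellow []
marker_green [(0.85, [216.6, 158.3], [0.6703, -0.0288])]
t 5.25 tcp [ 0.5964 -0.1121  0.1289] q7 -1.36 w 0.0873 | shift [-0.0005  0.      0.0959] turn [-0.02 -0.08 -0.04]
```

View pics/w2.png

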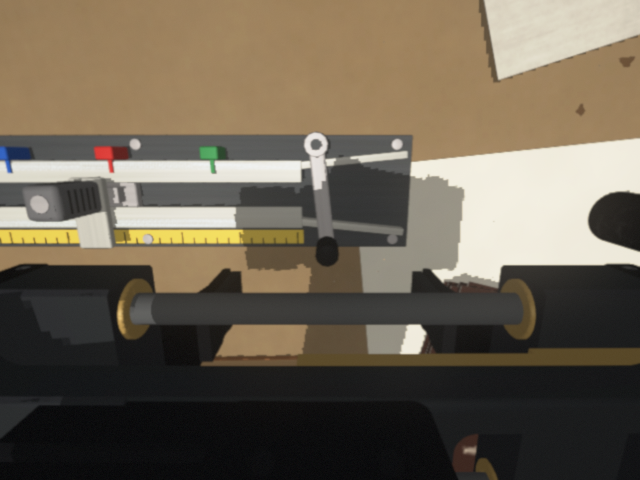

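Wrist close-up: the knob is at (327,250), as estimated, and the pivot at (316,144). I descend and grip.

Call:
send_rows --motion '[0,0,0.04,0,0,0,1,0,0,0.08,0,0,0,1,0,0,0.095,0,0,0,1,0,0,0.095,0,0,0,1,0,0,0.095,0,0,0,-1,0,0,0.095,0,0,0,-1,0,0,0.095,0,0,0,-1,0,0,0.095,0,0,0,-1,0,0,0.095,0,0,0,-1,0,0,0.095,0,0,0,-1]'

```text
time: 6.5
tool_pos: [0.5959, -0.112, 0.033]
eef_rot: [0.999, -0.052, -0.0, -0.0]
force: [-0.5, -0.1, -0.2]
width: 0.035
grasp_force: 0.0
```

Run:
```python
from h import *
s=robot.state(); print(s["width"],s["grasp_force"],s["tool_pos"],s["force"])
P=np.array([.6715,-.112]); v=np.array([.5957,-.1116])-P
R0=Ro.from_quat(s["eef_rot"])
for a in range(9,91,9):
    c,n=np.cos(np.deg2rad(a)),np.sin(np.deg2rad(a)); d=np.array([[c,-n],[n,c]])@v-v
    print(a,np.round(R0.inv().apply([*d,0])[:2],4))
```

```text
0.03501416885348621 0.0 [ 0.59592317 -0.11203264  0.03303134] [-0.51077843 -0.0952711  -0.20515825]
9 [0.0021 0.0117]
18 [0.006  0.0229]
27 [0.0116 0.0334]
36 [0.0188 0.0429]
45 [0.0274 0.0512]
54 [0.0371 0.058 ]
63 [0.0478 0.0631]
72 [0.0592 0.0666]
81 [0.071  0.0682]
90 [0.0829 0.068 ]
```

Call:
send_rows --motion '[0,0,0,0,0,0,-1,0,0,0,0,0,0,-1,0,0,0,0,0,0,-1,0,0,0,0,0,0,-1]'

```text
time: 7.0
tool_pos: [0.5959, -0.1121, 0.033]
eef_rot: [0.999, -0.052, -0.0, -0.0]
force: [-0.4, -0.1, 0.2]
width: 0.0159
grasp_force: 30.0
```

Call:
send_rows --motion '[0.002,0.012,0,0,0,-9,-1,0.006,0.023,0,0,0,-18,-1,0.0115,0.0335,0,0,0,-27,-1,0.019,0.043,0,0,0,-36,-1,0.0275,0.051,0,0,0,-45,-1,0.037,0.058,0,0,0,-54,-1,0.048,0.063,0,0,0,-63,-1,0.059,0.0665,0,0,0,-72,-1,0.071,0.068,0,0,0,-81,-1,0.0805,0.068,0,0,0,-88,-1]'

```text
time: 8.25
tool_pos: [0.6694, -0.1873, 0.033]
eef_rot: [0.753, 0.658, 0.0, -0.0]
force: [-1.6, 3.6, 2.8]
width: 0.0162
grasp_force: 30.0
```

Call:
send_rows --motion '[0,0,0,0,0,0,-1,0,0,0,0,0,0,-1,0,0,0,0,0,0,0.3,0,0,0,0,0,0,0.3,0,0,0,0,0,0,0.3,0,0,-0.03,0,0,0,0.3,0,0,-0.09,0,0,0,0.3,0,0,-0.15,0,0,0,0.3,0,0,-0.15,0,0,0,0.3]'

```text
time: 9.38
tool_pos: [0.6714, -0.1894, 0.1893]
eef_rot: [0.755, 0.656, 0.003, 0.004]
force: [-0.2, -0.2, 0.0]
width: 0.0567
grasp_force: 0.0
```

Run:
```python
from h import *
f=robot.grab_frame("top"); cv2.imwrite("pics/t3.png",cv2.resize(f["color"][170:320,240:440],None,fx=3.5,fy=3.5,interpolation=cv2.INTER_CUBIC))
for n,z in dict(keeper_knob=.0485,keeper_pivot=.0485,stop_grey=.006).items(): print(n,tip(f,n,z,2))
s=robot.state(); print(s["qpos"])
goto([.65,.066,.18],-95.9)
```

```text
keeper_knob [(0.63, [420.3, 191.0], [0.6795, -0.1824])]
keeper_pivot [(0.49, [398.6, 193.7], [0.6717, -0.1165]), (0.29, [323.1, 273.1], [0.432, 0.1135])]
stop_grey [(0.5, [334.1, 205.5], [0.6489, 0.078])]
[ 0.00463644  0.51702642  0.30018749  1.31988432 -0.15102389  1.32930593
  0.16545562]
t 9.57 tcp [ 0.6682 -0.1878  0.1813] q7 0.17 w 0.0567 | shift [ 0.2489 -0.0531  0.0015] turn [-0.12  0.1  87.95]
```

View pics/t3.png

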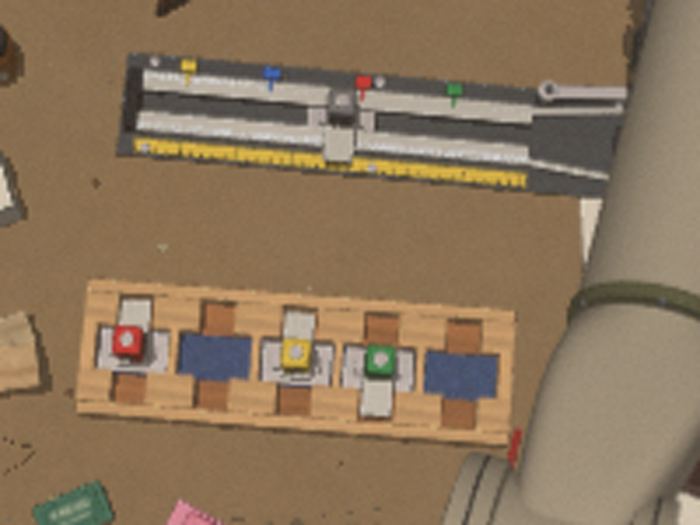

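The keeper is open: its bar lies along the rear of the landing from (545,90) to (625,92). Next I go over the grey stop.

Run:
```python
from h import *
goto([.6513,.0717,.13],-95.9)
```

```text
t 9.57 tcp [ 0.6682 -0.1878  0.1813] q7 0.17 w 0.0567 | shift [ 0.2547 -0.0525  0.0515] turn [-0.12  0.1  87.95]
```

Call:
send_rows --motion '[0.028,-0.006,0,0,0,10,0.3,0.056,-0.012,0,0,0,20,0.3,0.085,-0.018,0,0,0,30,0.3,0.113,-0.023,0,0,0,40,0.3,0.141,-0.029,0.01,0,0,50,0.3,0.17,-0.035,0.02,0,0,60,0.3,0.2,-0.041,0.03,0,0,70,0.3,0.23,-0.047,0.04,0,0,80,0.3,0.2547,-0.0525,0.0515,0,0,88,0.3,0.2547,-0.0525,0.0515,0,0,88,0.3]'

```text
time: 10.82
tool_pos: [0.6505, 0.0743, 0.1289]
eef_rot: [0.999, -0.05, -0.002, 0.0]
force: [0.7, -0.2, -0.3]
width: 0.0565
grasp_force: 0.0
```

```bash
cat >> h.py <<'E'
def blob(f,lo,hi,roi=None):
    "largest HSV blob centre; roi x0,y0,x1,y1"
    m=cv2.inRange(cv2.cvtColor(f["color"],cv2.COLOR_BGR2HSV),lo,hi)
    if roi: k=np.zeros_like(m); k[roi[1]:roi[3],roi[0]:roi[2]]=255; m&=k
    n,l,s,c=cv2.connectedComponentsWithStats(m)
    return [(s[i,4],s[i,:4].tolist(),np.round(c[i],1).tolist()) for i in 1+np.argsort(-s[1:,4])[:3]]
P,A=np.array([.6481,.0370]),-.103
ux,uy=np.array([np.cos(A),np.sin(A)]),np.array([-np.sin(A),np.cos(A)])
torail=lambda w:np.array([(np.array(w[:2])-P)@ux,(np.array(w[:2])-P)@uy])
fromrail=lambda x,y:P+x*ux+y*uy
E
python3 - <<'E'
from h import *
f=robot.grab_frame("wrist"); cv2.imwrite("pics/w4.png",f["color"])
for n,z in dict(rail=.002,stop_grey=.006,marker_red=.006,marker_yellow=.006,marker_green=.006,marker_blue=.006).items():
    for t in tip(f,n,z,2): print(n,t,np.round(torail(t[2]),4))
for n in ("marker_red","marker_yellow","marker_green"):
    b=robot.boxes_of(f,n)
    if b: print(n,b[0]["conf"],b[0]["box"])
goto([.6513,.0717,.036],-95.9)
E
```

```text
rail (0.88, [369.0, 231.4], [0.6491, 0.0375]) [0.0009 0.0006]
rail (0.61, [168.6, 200.2], [0.6935, 0.2063]) [0.0278 0.1731]
stop_grey (0.79, [329.6, 231.0], [0.6538, 0.0717]) [0.0021 0.0351]
marker_red (0.82, [353.4, 200.0], [0.6785, 0.0491]) [0.029  0.0152]
marker_yellow (0.96, [167.8, 198.9], [0.695, 0.2048]) [0.0294 0.1717]
marker_green (0.57, [444.8, 200.9], [0.6701, -0.0276]) [ 0.0285 -0.062 ]
marker_blue (0.67, [255.8, 202.7], [0.6844, 0.1314]) [0.0264 0.0976]
marker_red 0.53 [341.6, 190.3, 365.2, 213.2]
marker_yellow 0.83 [151.2, 188.7, 178.1, 212.0]
marker_green 0.64 [440.7, 191.8, 462.4, 217.2]
t 11.32 tcp [0.6523 0.071  0.1318] q7 -1.68 w 0.0566 | shift [-0.0011 -0.0006  0.0958] turn [-0.01 -0.02 -0.06]
```

View pics/w4.png

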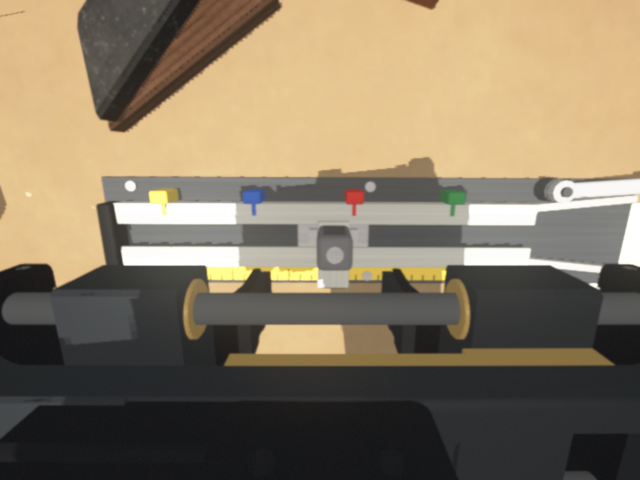

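Wrist view: the grey grip is at (334,245), centred between the fingers. The marker pointers are at yellow (164,209), blue (254,209), red (354,209) and green (453,209). I grip the grey stop and slide it out to the landing.

Call:
send_rows --motion '[-0.001,-0.0005,0.04,0,0,0,0.3,-0.001,-0.0005,0.08,0,0,0,0.3,-0.001,-0.0005,0.0955,0,0,0,0.3,-0.001,-0.0005,0.0955,0,0,0,0.3,-0.001,-0.0005,0.0955,0,0,0,-1,-0.001,-0.0005,0.0955,0,0,0,-1,-0.001,-0.0005,0.0955,0,0,0,-1,-0.001,-0.0005,0.0955,0,0,0,-1,-0.001,-0.0005,0.0955,0,0,0,-1,-0.001,-0.0005,0.0955,0,0,0,-1]'

```text
time: 12.58
tool_pos: [0.6515, 0.0716, 0.0365]
eef_rot: [0.999, -0.052, 0.0, 0.0]
force: [-1.6, -2.1, 5.6]
width: 0.0244
grasp_force: 30.0
```

Run:
```python
from h import *
s=robot.state(); print(s["width"],s["grasp_force"],s["tool_pos"],s["force"],torail(s["tool_pos"]))
p=fromrail(0,-.178)
goto([*p,s["tool_pos"][2]],-95.9)
```

```text
0.024354476072979685 29.999961603898555 [0.65146582 0.07163419 0.03652388] [-1.60762256 -2.10005819  5.60004444] [-0.00021304  0.0347967 ]
t 12.57 tcp [0.6515 0.0716 0.0365] q7 -1.65 w 0.0244 | shift [0.0004 0.2128 0.    ] turn [ 0.01 -0.03 -0.06]
```

Call:
send_rows --motion '[0,0.01,0,0,0,0,-1,0,0.03,0,0,0,0,-1,0,0.055,0,0,0,0,-1,0,0.08,0,0,0,0,-1,0,0.105,0,0,0,0,-1,0,0.13,0,0,0,0,-1,0,0.155,0,0,0,0,-1,0,0.18,0,0,0,0,-1,0,0.205,0,0,0,0,-1,0,0.213,0,0,0,0,-1]'

```text
time: 13.82
tool_pos: [0.6293, -0.1406, 0.0365]
eef_rot: [0.999, -0.053, 0.0, -0.0]
force: [-0.2, 5.6, 7.7]
width: 0.0244
grasp_force: 30.0
```

Run:
```python
from h import *
s=robot.state(); print(s["width"],s["grasp_force"],s["tool_pos"],s["force"],torail(s["tool_pos"]))
f=robot.grab_frame("top")
cv2.imwrite("pics/t5.png",cv2.resize(f["color"][170:320,240:440],None,fx=3.5,fy=3.5,interpolation=cv2.INTER_CUBIC))
```

```text
0.024402006081249972 30.000136666931212 [ 0.6292739  -0.14062553  0.03653168] [-0.1721969   5.60655054  7.72525143] [-0.00046322 -0.17861981]
```

Call:
send_rows --motion '[0,0,-0.02,0,0,0,-1,0,0,-0.06,0,0,0,-1,0,0,-0.12,0,0,0,-1,-0.05,-0.035,-0.16,0,0,0,-1,-0.1,-0.07,-0.18,0,0,0,-1,-0.15,-0.105,-0.184,0,0,0,-1,-0.2,-0.14,-0.184,0,0,0,-1,-0.248,-0.176,-0.184,0,0,0,-1,-0.248,-0.176,-0.184,0,0,0,-1,-0.248,-0.176,-0.184,0,0,0,-1]'

```text
time: 15.12
tool_pos: [0.4007, 0.061, 0.2207]
eef_rot: [0.999, -0.051, 0.001, -0.0]
force: [-0.6, -0.7, -2.4]
width: 0.0241
grasp_force: 30.0
```

Run:
```python
from h import *
s=robot.state(); print(s["time"],s["width"],s["grasp_force"],s["tool_pos"],s["qpos"])
f=robot.grab_frame("wrist"); cv2.imwrite("pics/w5.png",f["color"])
for n,z in dict(tray=0,stop_red=.006,stop_yellow=.006,stop_green=.006,stop_grey=.15).items():
    print(n,tip(f,n,z,2))
print(blob(f,(100,60,20),(130,255,255)))
```

```text
15.125 0.0241130258203189 29.999894719803706 [0.4006949  0.06096315 0.22069419] [-0.66812712 -0.19624057  0.36007846  2.01119748  0.07089527  1.31380664
 -2.00596121]
tray []
stop_red [(0.61, [151.7, 192.3], [0.4484, 0.2523])]
stop_yellow [(0.96, [277.1, 189.3], [0.4373, 0.1129])]
stop_green [(0.63, [342.9, 189.9], [0.4292, 0.0404])]
stop_grey [(0.88, [325.8, 281.5], [0.3788, 0.0643])]
[(np.int32(1657), [382, 171, 53, 34], [407.2, 187.6]), (np.int32(1626), [188, 174, 51, 35], [213.4, 190.7])]
```

View pics/w5.png

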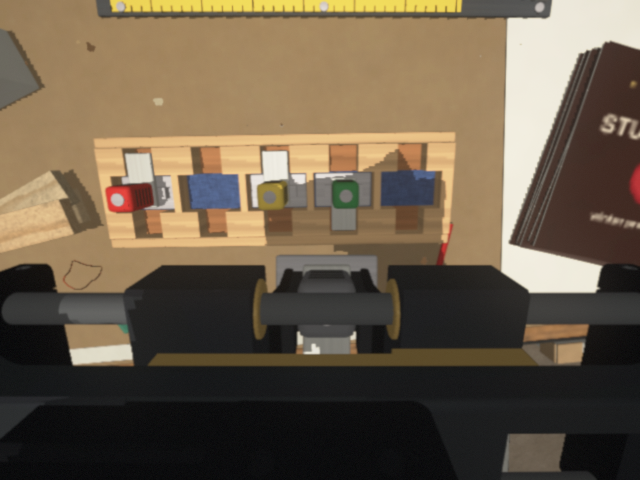

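The wrist view shows the tray clearly. The free pockets' blue floors are at (407,188) and (213,191), and the stops are red (130,195), yellow (272,194) and green (345,193). Now I fit the tray.

Run:
```python
from h import *
f=robot.grab_frame("wrist"); print("cam",ray(f,(320,240))[0])
# pocket-floor visible outer edges -> centre: use unoccluded edges + half size (31.5 x 19.5 mm)
for (x,y,w,h),ly in (((382,171,53,34),-.14),((188,174,51,35),.07)):
    cs=[atz(f,p,.006)[:2].round(4).tolist() for p in ((x,y),(x+w,y),(x+w,y+h),(x,y+h))]; print(ly,cs)
p=[(277.1,189.3),(342.9,189.9),(151.7,192.3)]; l=[(0,0),(0,-.07),(0,.14)]
print(fit(f,p,.006,l))
print(fit(f,p+[(406,189),(217,192)],.006,l+[(0,-.14),(0,.07)]))
# grip tops blobs (z=.074): centre
for n,lo,hi in (("red",(0,120,60),(6,255,255)),("yel",(20,120,60),(32,255,255)),("grn",(50,100,30),(85,255,255))): print(n,blob(f,lo,hi,(95,130,460,250))[:2])
# top corners
print(fit(f,[(96,146),(454,139)],.03,[(.058,.183),(.058,-.183)]))
g=f["color"][120:260,85:465]; cv2.imwrite("pics/c5.png",cv2.resize(g,None,fx=2.1,fy=2.1,interpolation=cv2.INTER_CUBIC))
```

```text
cam [0.4680801  0.05405697 0.38091103]
-0.14 [[0.4453, -0.0049], [0.4393, -0.0625], [0.4019, -0.0615], [0.4081, -0.0025]]
0.07 [[0.4644, 0.2065], [0.4585, 0.1509], [0.4203, 0.1573], [0.4264, 0.2143]]
(array([0.43652421, 0.11071594]), np.float64(-0.0911900342303107), np.float64(0.0015636699985772662))
(array([0.43613324, 0.1100469 ]), np.float64(-0.09140688469043924), np.float64(0.0016875218264884584))
red [(np.int32(1000), [104, 185, 48, 28], [128.9, 197.9]), (np.int32(42), [440, 243, 7, 7], [443.0, 246.1])]
yel [(np.int32(581), [257, 182, 28, 29], [271.1, 195.7])]
grn [(np.int32(385), [332, 182, 25, 26], [343.6, 194.4])]
(array([0.42839424, 0.10932511]), np.float64(-0.08653367952176422), np.float64(0.003195604305542721))
```

View pics/c5.png

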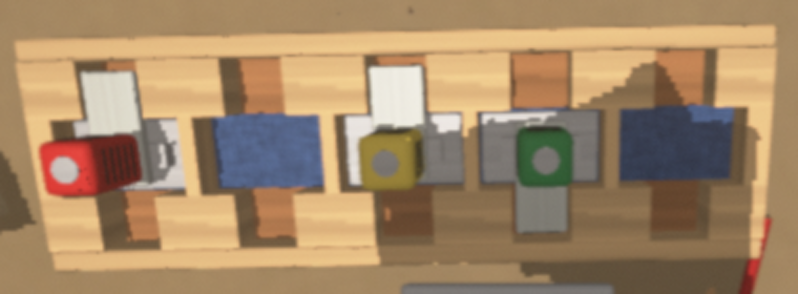

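Run:
```python
from h import *
goto([.424,-.0297,.075],-95.23)
```

```text
t 15.47 tcp [0.401  0.0604 0.2199] q7 -2.01 w 0.0241 | shift [0.0323 0.0871 0.1449] turn [ 0.02  0.02 -0.79]
```

Call:
send_rows --motion '[0.012,0.04,0,0,0,-0.8,-1,0.0323,0.0871,0.02,0,0,-0.8,-1,0.0323,0.0871,0.07,0,0,-0.8,-1,0.0323,0.0871,0.115,0,0,-0.8,-1,0.0323,0.0871,0.14,0,0,-0.8,-1,0.0323,0.0871,0.1449,0,0,-0.8,-1,0.0323,0.0871,0.1449,0,0,-0.8,-1,0.0323,0.0871,0.1449,0,0,-0.8,-1]'

```text
time: 16.48
tool_pos: [0.4248, -0.029, 0.0763]
eef_rot: [0.999, -0.045, 0.001, -0.0]
force: [0.6, -1.2, -1.8]
width: 0.0242
grasp_force: 30.0
```

Run:
```python
from h import *
f=robot.grab_frame("wrist"); cv2.imwrite("pics/w6.png",f["color"][120:360,160:480].repeat(2,0).repeat(2,1))
print("cam",ray(f,(320,240))[0],tip(f,"stop_grey",.0445))
goto([.424,-.0297,.0365],-95.23); s=robot.state(); print(s["force"],s["grasp_force"])
T=np.array([.424,-.0297]); a=-.0913; ax=np.array([np.cos(a),np.sin(a)]); ay=np.array([-np.sin(a),np.cos(a)])
print("pocket rim corners px",[proj(f,[*(T+sx*.0195*ax+sy*.0315*ay),.03]).round(0).tolist() for sx,sy in ((1,1),(1,-1),(-1,-1),(-1,1))])
print("shoe top corners px",[proj(f,[*(s["tool_pos"][:2]+sx*.018*ax+sy*.03*ay),.0525]).round(0).tolist() for sx,sy in ((1,1),(1,-1),(-1,-1),(-1,1))])
```

```text
cam [ 0.49142561 -0.03429426  0.23741698] [(0.9, [325.6, 283.3], [0.4166, -0.0271])]
t 16.57 tcp [ 0.4245 -0.0289  0.0761] q7 -1.68 w 0.0241 | shift [-0.0005  0.0009  0.0395] turn [-0.05 -0.1   0.09]
[-0.0882817   0.51555886 -2.52894408] 29.99997226637788
pocket rim corners px [[279.0, 235.0], [379.0, 235.0], [376.0, 292.0], [281.0, 292.0]]
shoe top corners px [[275.0, 245.0], [380.0, 245.0], [378.0, 304.0], [277.0, 304.0]]
```

View pics/w6.png

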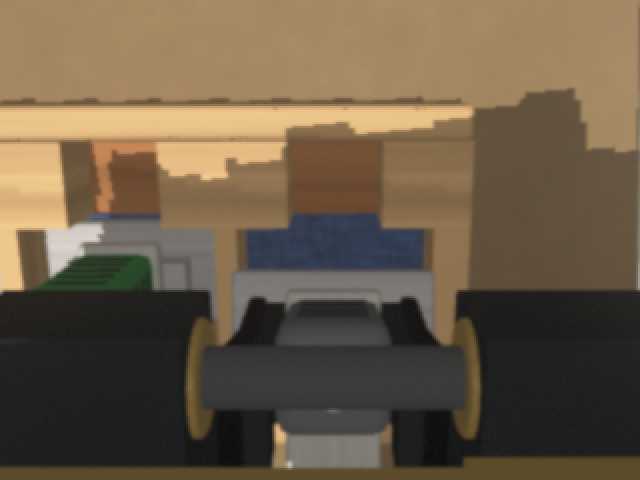

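The crop shows the grey shoe's front edge at about pixel row 255 (columns 276–377) and the pocket's rear rim at row 234 (columns 279–377). The stop seems to sit lower, or further to -x, than assumed, so I check that.

Run:
```python
from h import *
f=robot.grab_frame("wrist")
for z in (.036,.040,.044,.048,.0525): 
    a,b=atz(f,(276.5,255),z),atz(f,(377,255),z); m=(a+b)/2
    print(z,"width",np.linalg.norm(a-b).round(4),"edge mid",m[:2].round(4),"centre",(m[:2]-.018*np.array([.996,-.091])).round(4))
print(robot.state()["tool_pos"])
for r in robot.outline_of(f,"stop_grey")[:1]: print(r["conf"],r["box"])
# lit grip-top edge / plate check
for z in (.060,.068,.076): print(z,[proj(f,[.4245+d*.996,-.0289-d*.091,z]).round(0).tolist() for d in (.014,.01225)])
```

```text
0.036 width 0.0626 edge mid [ 0.4318 -0.0291] centre [ 0.4138 -0.0274]
0.04 width 0.0613 edge mid [ 0.433  -0.0292] centre [ 0.415  -0.0275]
0.044 width 0.0601 edge mid [ 0.4341 -0.0293] centre [ 0.4162 -0.0276]
0.048 width 0.0588 edge mid [ 0.4353 -0.0294] centre [ 0.4174 -0.0277]
0.0525 width 0.0574 edge mid [ 0.4367 -0.0295] centre [ 0.4187 -0.0279]
[ 0.42438489 -0.0289028   0.07587853]
0.95 [274.3, 251.8, 376.4, 355.4]
0.06 [[328.0, 256.0], [328.0, 259.0]]
0.068 [[328.0, 260.0], [328.0, 263.0]]
0.076 [[328.0, 265.0], [328.0, 268.0]]
```

The rear shoe edge and the plate edge together suggest the stop is pitched about 9° in the pads. I'll set it flat on the clear bench strip between the tray and rail, then regrip it squarely.

Call:
send_rows --motion '[0,0,-0.04,0,0,0,-1,0.05,0,-0.05,0,0,0,-1,0.1,0,-0.05,0,0,0,-1,0.127,0,-0.04,0,0,0,-1,0.127,0,0,0,0,0,-1,0.127,0,0.03,0,0,0,-1,0.127,0,0.041,0,0,0,-1,0.127,0,0.044,0,0,0,-1,0.127,0,0.044,0,0,0,-1,0.127,0,0.044,0,0,0,-1]'

```text
time: 17.92
tool_pos: [0.5508, -0.0404, 0.0334]
eef_rot: [0.999, -0.045, 0.0, -0.001]
force: [-7.6, 0.2, 14.5]
width: 0.0244
grasp_force: 30.0
```

Call:
send_rows --motion '[0,0,0,0,0,0,0.3,0,0,0,0,0,0,0.3,0,0,0,0,0,0,0.3,0,0,0,0,0,0,0.3,0,0,-0.05,0,0,0,0.3,0,0,-0.09,0,0,0,0.3,0,0,-0.09,0,0,0,0.3,0,0,-0.09,0,0,0,0.3]'

```text
time: 18.92
tool_pos: [0.5499, -0.0402, 0.1205]
eef_rot: [0.999, -0.045, -0.0, -0.0]
force: [0.4, 0.1, -0.4]
width: 0.0569
grasp_force: 0.0
```

Run:
```python
from h import *
f=robot.grab_frame("wrist"); cv2.imwrite("pics/w7.png",f["color"][120:360,160:480].repeat(2,0).repeat(2,1))
s=robot.state();p=s["tool_pos"]; print(p,tip(f,"stop_grey",0))
for z,dx,w in ((.008,.018,.03),(.024,.014,.013),(.068,.01225,.01225)): print(z,[proj(f,[p[0]+dx*.996+q*.091,p[1]-dx*.091+q*.996,z]).round(1).tolist() for q in (w,-w)])
```

```text
[ 0.54962242 -0.04026468  0.12007143] [(0.63, [322.8, 248.3], [0.5394, -0.0355])]
0.008 [[290.9, 217.4], [363.7, 217.5]]
0.024 [[310.7, 226.2], [344.0, 226.2]]
0.068 [[308.8, 242.5], [346.3, 242.6]]
```

View pics/w7.png

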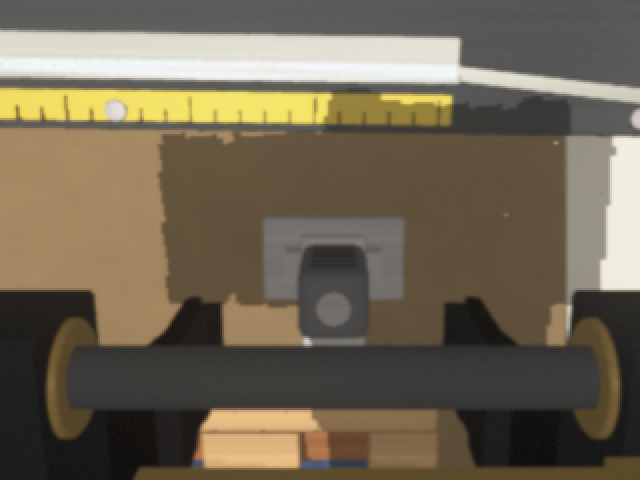

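The stop stands upright on the bench, with its shoe at columns 291–362 and rear edge on row 229. It is about 10 mm to -x of the TCP: it slipped while held, and this was probably the one slackening. I regrip it centred.

Call:
send_rows --motion '[-0.0103,0,0.04,0,0,0,0.3,-0.0103,0,0.075,0,0,0,0.3,-0.0103,0,0.086,0,0,0,0.3,-0.0103,0,0.086,0,0,0,0.3,-0.0103,0,0.086,0,0,0,-1,-0.0103,0,0.086,0,0,0,-1,-0.0103,0,0.086,0,0,0,-1,-0.0103,0,0.086,0,0,0,-1,-0.0103,0,0.086,0,0,0,-1,-0.0103,0,0.086,0,0,0,-1]'

```text
time: 20.27
tool_pos: [0.5402, -0.0394, 0.0354]
eef_rot: [0.999, -0.045, 0.0, -0.0]
force: [-0.4, 0.7, 4.0]
width: 0.0245
grasp_force: 30.0
```

Call:
send_rows --motion '[0,0,0,0,0,0,-1,0,0,-0.03,0,0,0,-1,0,0,-0.07,0,0,0,-1,0,0,-0.08,0,0,0,-1,0,0,-0.08,0,0,0,-1,0,0,-0.08,0,0,0,-1]'

```text
time: 21.02
tool_pos: [0.5391, -0.0394, 0.1137]
eef_rot: [0.999, -0.045, -0.001, 0.0]
force: [-1.1, -0.0, -1.3]
width: 0.0245
grasp_force: 30.0
```

```bash
cat >> h.py <<'E'
def held(f,name,zoff,a):
    "outline box of held stop vs predicted shoe rear edge, for stop at TCP; zoff: TCP minus underside; a: stop yaw (tool x dir)"
    p=robot.state()["tool_pos"]; c,s=np.cos(a),np.sin(a); z=p[2]-zoff+.008
    r=robot.outline_of(f,name)
    if r: b=r[0]["box"]; e=[atz(f,(b[i],b[1]),z)[:2] for i in (0,2)]; m=(e[0]+e[1])/2-p[:2]; print("outline",np.round(b,1),"offset tool x",round(m@[c,s]-.018,4),"along y",round(m@[-s,c],4),"len",round(np.linalg.norm(e[0]-e[1]),4))
    print("tip off",[(np.array(t[2])-p[:2]).round(4).tolist() for t in tip(f,name,z-.008)])
E
python3 - <<'E'
from h import *
f=robot.grab_frame("wrist"); held(f,"stop_grey",.034,-.0913); print(robot.state()["grasp_force"])
goto([.424,-.029,.075],-95.23)
E
```

```text
outline [275.2 241.6 375.2 351.8] offset tool x 0.0013 along y 0.0014 len 0.0573
tip off [[0.0003, 0.0021]]
29.99989072792232
t 21.18 tcp [ 0.5394 -0.0395  0.1141] q7 -1.53 w 0.0244 | shift [-1.158e-01 -1.000e-04  3.930e-02] turn [0.03 0.1  0.09]
```

Call:
send_rows --motion '[-0.05,0,0,0,0,0,-1,-0.1,0.0009,0,0,0,0,-1,-0.116,0.0009,0.01,0,0,0,-1,-0.116,0.0009,0.036,0,0,0,-1,-0.116,0.0009,0.04,0,0,0,-1,-0.116,0.0009,0.045,0,0,0,-1,-0.116,0.0009,0.049,0,0,0,-1,-0.116,0.0009,0.052,0,0,0,-1,-0.116,0.0009,0.054,0,0,0,-1,-0.116,0.0009,0.054,0,0,0,-1]'

```text
time: 22.42
tool_pos: [0.4244, -0.03, 0.0611]
eef_rot: [0.999, -0.045, -0.0, 0.0]
force: [0.3, 0.7, -1.7]
width: 0.0245
grasp_force: 30.0
```

Call:
send_rows --motion '[0,0,0.004,0,0,0,-1,0,0,0.008,0,0,0,-1,0,0,0.012,0,0,0,-1,0,0,0.016,0,0,0,-1,0,0,0.0185,0,0,0,-1,0,0,0.0185,0,0,0,-1]'

```text
time: 23.18
tool_pos: [0.4243, -0.03, 0.0425]
eef_rot: [0.999, -0.045, -0.0, 0.0]
force: [-0.9, 0.5, -1.7]
width: 0.0246
grasp_force: 30.0
```

The grey stop is in its pocket with no side force. I release it and go to yellow.

Call:
send_rows --motion '[0,0,0,0,0,0,0.3,0,0,0,0,0,0,0.3,0,0,0,0,0,0,0.3,0,0,0,0,0,0,0.3,0,0,-0.05,0,0,0,0.3,0,0,-0.09,0,0,0,0.3,0,-0.05,-0.1,0,0,0,0.3,0,-0.1,-0.1,0,0,0,0.3,0,-0.1405,-0.09,0,0,0,0.3,0,-0.1405,-0.09,0,0,0,0.3]'

```text
time: 24.42
tool_pos: [0.4364, 0.1126, 0.132]
eef_rot: [0.999, -0.042, -0.0, 0.0]
force: [0.5, 0.3, 0.8]
width: 0.0567
grasp_force: 0.0
```

Run:
```python
from h import *
f=robot.grab_frame("wrist"); cv2.imwrite("pics/w8.png",f["color"])
for n in ("stop_grey","stop_green","stop_yellow","stop_red","tray"): print(n,tip(f,n,.006 if n!="tray" else 0,2))
goto([.437,.110,.041],-95.23)
f=robot.grab_frame("top"); print("top grey",tip(f,"stop_grey",.006,3))
```

```text
stop_grey [(0.7, [489.9, 235.5], [0.4236, -0.0297])]
stop_green [(0.64, [408.8, 235.5], [0.4296, 0.0413])]
stop_yellow [(0.64, [328.8, 232.2], [0.4385, 0.1108]), (0.18, [407.0, 233.6], [0.4315, 0.0428])]
stop_red [(0.82, [171.8, 231.7], [0.4505, 0.2475])]
tray []
t 24.73 tcp [0.4372 0.109  0.1329] q7 -2.0 w 0.0569 | shift [-0.0003 -0.001   0.0919] turn [-0.02 -0.02 -0.02]
top grey []
```

View pics/w8.png

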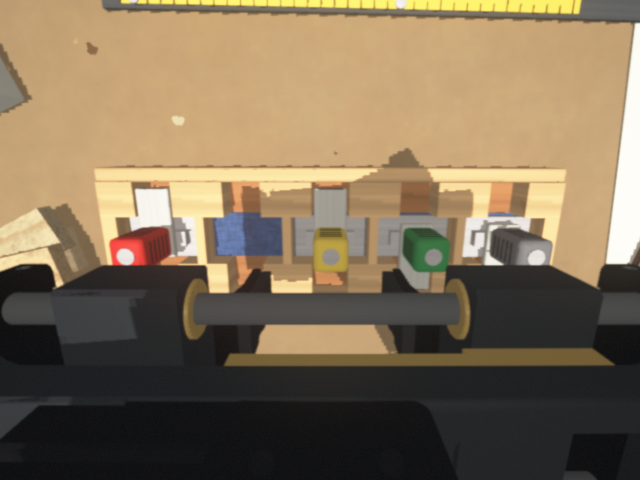

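Wrist view: the grey stop sits in its pocket at (515,245), and yellow is at (331,250) between the fingers. I grip yellow and lift it.

Call:
send_rows --motion '[0,-0.001,0.045,0,0,0,0.3,0,-0.001,0.085,0,0,0,0.3,0,-0.001,0.0915,0,0,0,0.3,0,-0.001,0.0915,0,0,0,-1,0,-0.001,0.0915,0,0,0,-1,0,-0.001,0.0915,0,0,0,-1,0,-0.001,0.0915,0,0,0,-1,0,-0.001,0.0915,0,0,0,-1,0,-0.001,0.0915,0,0,0,-1,0,-0.001,0.0915,0,0,0,-1]'

```text
time: 26.08
tool_pos: [0.4375, 0.1111, 0.0417]
eef_rot: [0.999, -0.045, 0.0, -0.0]
force: [-1.2, -2.0, 7.6]
width: 0.0244
grasp_force: 30.0
```

Call:
send_rows --motion '[0,0,-0.008,0,0,0,-1,0,0,-0.02,0,0,0,-1,0,0,-0.05,0,0,0,-1,0,0,-0.1,0,0,0,-1,0,0,-0.12,0,0,0,-1,0,0,-0.12,0,0,0,-1]'

```text
time: 26.82
tool_pos: [0.438, 0.1113, 0.1629]
eef_rot: [0.999, -0.045, 0.001, -0.001]
force: [1.0, 0.5, -1.9]
width: 0.0248
grasp_force: 30.0
```

Run:
```python
from h import *
f=robot.grab_frame("wrist"); held(f,"stop_yellow",.0354,-.0913); s=robot.state(); print(s["grasp_force"],s["width"])
print(tip(f,"stop_green",.006),tip(f,"stop_red",.006))
goto([*fromrail(0,-.178),.16],84.1)
```

```text
outline [274.8 204.8 375.6 343.4] offset tool x 0.023 along y 0.0019 len 0.0571
tip off [[0.0021, 0.0008]]
29.999893130734563 0.024041764757190984
[(0.92, [399.5, 230.6], [0.4292, 0.0422])] [(0.83, [184.8, 229.2], [0.4489, 0.2488])]
t 27.07 tcp [0.4364 0.1107 0.1601] q7 -2.02 w 0.0243 | shift [ 0.2151  0.2324 -0.    ] turn [-1.5000e-01  1.1000e-01 -1.7924e+02]
```

Call:
send_rows --motion '[0.01,0.01,0,0,0,-10,-1,0.03,0.033,0,0,0,-20,-1,0.053,0.057,0,0,0,-30,-1,0.077,0.083,0,0,0,-40,-1,0.1,0.108,0,0,0,-50,-1,0.123,0.133,0,0,0,-60,-1,0.147,0.159,0,0,0,-70,-1,0.17,0.184,0,0,0,-80,-1,0.193,0.209,0,0,0,-90,-1,0.215,0.2324,0,0,0,-100,-1]'

```text
time: 28.32
tool_pos: [0.6306, -0.1406, 0.1597]
eef_rot: [0.674, 0.738, -0.001, -0.001]
force: [-0.7, 0.8, -2.0]
width: 0.0245
grasp_force: 30.0
```

Call:
send_rows --motion '[0,0,0,0,0,-10,-1,0,0,0,0,0,-20,-1,0,0,0,0,0,-30,-1,0,0,0,0,0,-40,-1,0,0,0,0,0,-50,-1,0,0,0,0,0,-60,-1,0,0,0,0,0,-70,-1,0,0,0,0,0,-79.2,-1,0,0,0,0,0,-79.2,-1,0,0,0,0,0,-79.2,-1]'

```text
time: 29.58
tool_pos: [0.6302, -0.1398, 0.1604]
eef_rot: [0.054, 0.999, 0.0, -0.001]
force: [0.7, 0.5, -1.9]
width: 0.0244
grasp_force: 30.0
```

Run:
```python
from h import *
f=robot.grab_frame("wrist"); held(f,"stop_yellow",.0354,np.pi-.103); s=robot.state(); print(s["grasp_force"],s["width"],s["qpos"])
print("cam",ray(f,(320,240))[0],torail(s["tool_pos"]))
goto([*fromrail(0,-.178),.0425],84.1)
f=robot.grab_frame("top"); print("yellow tip top",[torail(t[2]) for t in tip(f,"stop_yellow",.125,2)])
```

```text
outline [276.6 203.1 375.8 342.8] offset tool x 0.0219 along y -0.001 len 0.0556
tip off [[0.0012, 0.0004]]
29.99989185947925 0.024151800808659085 [-0.07066615  0.4196432   0.28894375  1.49694409 -0.12287508  1.24316629
  1.69957726]
cam [ 0.56499228 -0.13198871  0.32153915] [ 0.00054849 -0.17761616]
t 29.73 tcp [ 0.6304 -0.1397  0.1609] q7 1.7 w 0.0242 | shift [ 0.0005 -0.0004  0.1184] turn [-0.   -0.02 -0.14]
yellow tip top []
```

Call:
send_rows --motion '[0.001,0,0.04,0,0,0,-1,0.001,0,0.085,0,0,0,-1,0.001,0,0.107,0,0,0,-1,0.001,0,0.115,0,0,0,-1,0.001,0,0.1185,0,0,0,-1,0.001,0,0.1185,0,0,0,-1]'

```text
time: 30.58
tool_pos: [0.6301, -0.1398, 0.0436]
eef_rot: [0.052, 0.999, -0.0, 0.001]
force: [0.0, -1.0, -2.0]
width: 0.0242
grasp_force: 30.0
```

Run:
```python
from h import *
s=robot.state(); print(s["force"],s["tool_pos"],torail(s["tool_pos"]),s["qpos"][6])
goto([*fromrail(-.0005,.165),.042],84.1)
# marker y from pointer px in w4 shot cannot be redone here; print scene-cam markers
f=robot.grab_frame("scene")
for n in ("marker_yellow","marker_red","marker_green","marker_blue"): print(n,[(t[0],torail(t[2]).round(4)) for t in tip(f,n,.006,2)])
```

```text
[ 0.0123225  -1.0385128  -1.95893755] [ 0.6300537  -0.13975607  0.04358641] [ 0.00022304 -0.17767478] 1.7244811381336438
t 30.57 tcp [ 0.6301 -0.1398  0.0436] q7 1.72 w 0.0242 | shift [0.001  0.3427 0.0016] turn [ 0.    0.08 -0.05]
marker_yellow [(0.4, array([0.0251, 0.1018]))]
marker_red [(0.38, array([0.0233, 0.0133]))]
marker_green [(0.56, array([-0.0241, -0.387 ])), (0.41, array([ 0.037 , -0.0745]))]
marker_blue [(0.53, array([0.0268, 0.083 ]))]
```

Call:
send_rows --motion '[0.0007,0.006,0.0012,0,0,0,-1,0.0007,0.012,0.0012,0,0,0,-1,0.0007,0.02,0.0012,0,0,0,-1,0.0007,0.03,0.0012,0,0,0,-1,0.0007,0.042,0.0012,0,0,0,-1,0.0007,0.055,0.0012,0,0,0,-1,0.0007,0.07,0.0012,0,0,0,-1]'

```text
time: 31.7
tool_pos: [0.6363, -0.0695, 0.0418]
eef_rot: [0.052, 0.999, -0.0, 0.0]
force: [-0.3, -4.5, 5.6]
width: 0.0242
grasp_force: 30.0
```

Call:
send_rows --motion '[0,0.015,-0.0003,0,0,0,-1,0,0.045,-0.0003,0,0,0,-1,0,0.08,-0.0003,0,0,0,-1,0,0.115,-0.0003,0,0,0,-1,0,0.15,-0.0003,0,0,0,-1,0,0.185,-0.0003,0,0,0,-1,0,0.22,-0.0003,0,0,0,-1,0,0.25,-0.0003,0,0,0,-1,0,0.27,-0.0003,0,0,0,-1,0,0.276,-0.0003,0,0,0,-1]'

```text
time: 32.95
tool_pos: [0.6639, 0.2068, 0.0419]
eef_rot: [0.051, 0.999, 0.0, -0.0]
force: [-1.4, -6.4, 7.9]
width: 0.0243
grasp_force: 30.0
```

Call:
send_rows --motion '[0,0,0,0,0,0,-1,0,0,0,0,0,0,0.3,0,0,0,0,0,0,0.3,0,0,0,0,0,0,0.3,0,0,0,0,0,0,0.3,0,0,-0.05,0,0,0,0.3,0,0,-0.1,0,0,0,0.3,0,0,-0.12,0,0,0,0.3,0,0,-0.12,0,0,0,0.3]'

```text
time: 34.08
tool_pos: [0.6652, 0.2047, 0.163]
eef_rot: [0.052, 0.999, 0.001, 0.001]
force: [-0.1, 0.8, -0.6]
width: 0.0566
grasp_force: 0.0
```

Run:
```python
from h import *
s=robot.state(); print(s["tool_pos"],torail(s["tool_pos"]))
f=robot.grab_frame("top")
for n in ("stop_yellow","marker_yellow","stop_red","stop_green"): print(n,[(t[:2],torail(t[2]).round(4),t[2]) for t in tip(f,n,.006,2)])
goto([.4499,.2488,.16],84.77)
```

```text
[0.66519278 0.20467788 0.16299816] [-0.00023811  0.16854667]
stop_yellow []
marker_yellow [((0.46, [421.5, 192.2]), array([ 0.0641, -0.2249]), [0.6887, -0.1933])]
stop_red [((0.9, [182.2, 325.8]), array([-0.4119,  0.4554]), [0.2852, 0.5323]), ((0.88, [275.4, 270.7]), array([-0.2222,  0.1986]), [0.4475, 0.2574])]
stop_green [((0.73, [394.9, 195.5]), array([ 0.0458, -0.1436]), [0.6789, -0.1105])]
t 34.33 tcp [0.6637 0.2043 0.1597] q7 1.17 w 0.0567 | shift [0.2173 0.0221 0.0003] turn [-0.07 -0.15 -0.71]
```

Call:
send_rows --motion '[0.055,0.006,0,0,0,-0.7,0.3,0.11,0.011,0,0,0,-0.7,0.3,0.165,0.017,0,0,0,-0.7,0.3,0.2173,0.0221,0.005,0,0,-0.7,0.3,0.2173,0.0221,0.03,0,0,-0.7,0.3,0.2173,0.0221,0.03,0,0,-0.7,0.3,0.2173,0.0221,0.03,0,0,-0.7,0.3]'

```text
time: 35.2
tool_pos: [0.4513, 0.2487, 0.132]
eef_rot: [0.046, 0.999, -0.0, 0.0]
force: [0.5, 0.7, -0.2]
width: 0.057
grasp_force: 0.0
```

Run:
```python
from h import *
f=robot.grab_frame("wrist"); s=robot.state(); print(s["qpos"])
for n in ("stop_red","stop_green","stop_grey"): print(n,tip(f,n,.006,2))
goto([.4499,.2488,.0415],84.77)
```

```text
[-0.71380874  0.16199253  0.13279801  1.86970995 -0.02367249  1.11086762
  0.90611723]
stop_red [(0.76, [325.5, 229.0], [0.4478, 0.2494])]
stop_green [(0.98, [87.0, 233.5], [0.4326, 0.0406])]
stop_grey [(0.72, [7.8, 230.1], [0.4232, -0.0283])]
t 35.4 tcp [0.4513 0.249  0.1322] q7 0.91 w 0.0565 | shift [ 0.0015 -0.0003  0.0907] turn [ 0.02  0.03 -0.05]
```

Call:
send_rows --motion '[0.002,0,0.045,0,0,0,0.3,0.002,0,0.085,0,0,0,0.3,0.002,0,0.0907,0,0,0,0.3,0.002,0,0.0907,0,0,0,-1,0.002,0,0.0907,0,0,0,-1,0.002,0,0.0907,0,0,0,-1,0.002,0,0.0907,0,0,0,-1,0.002,0,0.0907,0,0,0,-1,0.002,0,0.0907,0,0,0,-1,0.002,0,0.0907,0,0,0,-1]'

```text
time: 36.65
tool_pos: [0.4491, 0.2495, 0.0417]
eef_rot: [0.046, 0.999, 0.0, 0.0]
force: [-2.1, 0.3, 6.6]
width: 0.0242
grasp_force: 30.0
```

Call:
send_rows --motion '[0,0,-0.008,0,0,0,-1,0,0,-0.02,0,0,0,-1,0,0,-0.05,0,0,0,-1,0,0,-0.1,0,0,0,-1,0,0,-0.12,0,0,0,-1,0,0,-0.12,0,0,0,-1]'

```text
time: 37.4
tool_pos: [0.4495, 0.2497, 0.163]
eef_rot: [0.046, 0.999, 0.001, 0.001]
force: [0.1, -0.5, -2.4]
width: 0.0248
grasp_force: 30.0
```

Run:
```python
from h import *
f=robot.grab_frame("wrist"); held(f,"stop_red",.0354,np.pi-.0913); s=robot.state(); print(s["grasp_force"],s["width"])
goto([*fromrail(0,-.178),.16],-95.9)
```

```text
outline [274.7 237.5 378.4 349.1] offset tool x 0.0008 along y -0.0017 len 0.0602
tip off [[0.0006, -0.0003]]
29.990357332862914 0.024430246022194284
t 37.55 tcp [0.4481 0.2488 0.1599] q7 0.9 w 0.0244 | shift [-0.2165 -0.3706  0.    ] turn [ 1.3000e-01 -1.0000e-01 -1.7934e+02]
```

Call:
send_rows --motion '[-0.015,-0.025,0,0,0,10,-1,-0.035,-0.06,0,0,0,20,-1,-0.055,-0.095,0,0,0,30,-1,-0.08,-0.137,0,0,0,40,-1,-0.105,-0.18,0,0,0,50,-1,-0.13,-0.222,0,0,0,60,-1,-0.155,-0.265,0,0,0,70,-1,-0.18,-0.308,0,0,0,80,-1,-0.2,-0.343,0,0,0,90,-1,-0.2165,-0.3706,0,0,0,100,-1]'

```text
time: 38.8
tool_pos: [0.63, -0.1415, 0.1593]
eef_rot: [0.797, 0.604, -0.001, -0.001]
force: [-0.5, -0.1, -1.9]
width: 0.024
grasp_force: 30.0
```

Call:
send_rows --motion '[0,0,0,0,0,10,-1,0,0,0,0,0,20,-1,0,0,0,0,0,30,-1,0,0,0,0,0,40,-1,0,0,0,0,0,50,-1,0,0,0,0,0,60,-1,0,0,0,0,0,70,-1,0,0,0,0,0,80.7,-1,0,0,0,0,0,80.7,-1,0,0,0,0,0,80.7,-1]'

```text
time: 40.05
tool_pos: [0.6301, -0.1395, 0.1603]
eef_rot: [0.999, -0.05, -0.001, 0.0]
force: [0.1, -0.4, -2.1]
width: 0.0246
grasp_force: 30.0
```

Run:
```python
from h import *
f=robot.grab_frame("wrist"); held(f,"stop_red",.0354,-.103); s=robot.state(); print(s["grasp_force"],s["width"],s["qpos"][6])
for n in ("stop_yellow","marker_yellow","marker_red","marker_green","rail"): print(n,[(t[:2],torail(t[2]).round(4)) for t in tip(f,n,.006,2)])
goto([*fromrail(-.0005,-.178),.0424],-95.9)
```

```text
outline [275.1 235.6 377.7 349.7] offset tool x 0.0045 along y 0.0007 len 0.0589
tip off [[0.0021, -0.0005]]
29.99019732233137 0.0249126776021505 -1.2243600808051451
stop_yellow []
marker_yellow []
marker_red [((0.83, [119.3, 199.9]), array([0.0263, 0.0177]))]
marker_green [((0.85, [205.0, 196.4]), array([ 0.0299, -0.0633]))]
rail [((0.93, [142.7, 224.2]), array([ 0.0032, -0.0014]))]
t 40.45 tcp [ 0.6305 -0.1397  0.1611] q7 -1.23 w 0.0244 | shift [-0.0011  0.0005  0.1187] turn [-0.01 -0.01 -0.01]
```

Call:
send_rows --motion '[-0.002,0,0.04,0,0,0,-1,-0.002,0,0.085,0,0,0,-1,-0.002,0,0.107,0,0,0,-1,-0.002,0,0.115,0,0,0,-1,-0.002,0,0.1187,0,0,0,-1,-0.002,0,0.119,0,0,0,-1]'

```text
time: 41.2
tool_pos: [0.6292, -0.1397, 0.0431]
eef_rot: [0.999, -0.052, 0.001, 0.0]
force: [-0.0, 0.6, -1.0]
width: 0.0247
grasp_force: 30.0
```

Call:
send_rows --motion '[0,-0.006,0,0,0,0,-1,0,-0.012,0,0,0,0,-1,0,-0.02,0,0,0,0,-1,0,-0.03,0,0,0,0,-1,0,-0.042,0,0,0,0,-1,0,-0.055,0,0,0,0,-1,0,-0.07,0,0,0,0,-1]'

```text
time: 42.08
tool_pos: [0.6358, -0.0687, 0.042]
eef_rot: [0.999, -0.052, 0.0, -0.0]
force: [0.8, 0.5, -1.5]
width: 0.0239
grasp_force: 30.0
```

Run:
```python
from h import *
s=robot.state(); print(s["force"],torail(s["tool_pos"]))
goto([*fromrail(-.001,.0155),.0424],-95.9)
f=robot.grab_frame("wrist")
for n in ("stop_yellow","marker_yellow","marker_red","marker_green","rail","stop_red"): print(n,[(t[:2],torail(t[2]).round(4)) for t in tip(f,n,.006,2)])
```

```text
[ 0.8420621   0.48007293 -1.51817481] [-0.001324  -0.1064368]
t 42.08 tcp [ 0.6358 -0.0687  0.042 ] q7 -1.28 w 0.0239 | shift [ 0.0002 -0.1219 -0.0003] turn [-0.01 -0.   -0.04]
stop_yellow []
marker_yellow []
marker_red [((0.66, [121.3, 223.1]), array([0.0268, 0.0166]))]
marker_green [((0.69, [255.2, 222.1]), array([ 0.0275, -0.0634]))]
rail [((0.96, [155.2, 261.5]), array([ 0.0028, -0.0006]))]
stop_red [((0.91, [327.3, 263.7]), array([ 0.0014, -0.1063])), ((0.59, [123.0, 217.9]), array([0.03  , 0.0152]))]
```

Call:
send_rows --motion '[0,-0.015,0,0,0,0,-1,0,-0.035,0,0,0,0,-1,0,-0.06,0,0,0,0,-1,0,-0.085,0,0,0,0,-1,0,-0.105,0,0,0,0,-1,0,-0.118,0,0,0,0,-1,0,-0.122,0,0,0,0,-1,0,-0.122,0,0,0,0,-1,0,-0.122,0,0,0,0,-1]'

```text
time: 43.55
tool_pos: [0.6483, 0.0503, 0.0421]
eef_rot: [0.999, -0.053, 0.0, 0.0]
force: [-1.2, 0.2, -1.4]
width: 0.0242
grasp_force: 30.0
```

Call:
send_rows --motion '[0,0,0,0,0,0,0.3,0,0,0,0,0,0,0.3,0,0,0,0,0,0,0.3,0,0,0,0,0,0,0.3,0,0,-0.05,0,0,0,0.3,0,0,-0.1,0,0,0,0.3,0,0,-0.12,0,0,0,0.3,0,-0.04,-0.12,0,0,0,0.3,0,-0.08,-0.12,0,0,0,0.3,0,-0.08,-0.12,0,0,0,0.3]'

```text
time: 44.8
tool_pos: [0.656, 0.136, 0.1607]
eef_rot: [0.999, -0.049, -0.001, -0.001]
force: [0.2, 0.0, -0.1]
width: 0.0566
grasp_force: 0.0
```

Run:
```python
from h import *
f=robot.grab_frame("wrist"); cv2.imwrite("pics/w9.png",f["color"])
for n in ("stop_yellow","stop_red","marker_yellow","marker_red","marker_green","rail"): print(n,[(t[:2],torail(t[2]).round(4)) for t in tip(f,n,.006,2)])
print("px->rail y at z .02 row 209",{c:torail(atz(f,(c,205),.02)).round(4).tolist() for c in (100,200,300,400)})
np.savez("w9.npz",mtx=f["mtx"],k1=f["k1"],R=f["R"],t=f["t"])
goto([.4307,.0397,.13],-95.23)
```

```text
stop_yellow [((0.87, [251.4, 222.1]), array([0.0027, 0.1717]))]
stop_red [((0.83, [415.6, 225.3]), array([0.0005, 0.0148]))]
marker_yellow [((0.51, [251.5, 193.6]), array([0.0298, 0.1703]))]
marker_red [((0.85, [416.3, 196.7]), array([0.0278, 0.0161]))]
marker_green [((0.18, [428.1, 224.1]), array([0.0018, 0.003 ]))]
rail [((0.77, [430.1, 224.5]), array([0.0014, 0.001 ]))]
px->rail y at z .02 row 209 {100: [0.0203, 0.3048], 200: [0.0208, 0.2142], 300: [0.0213, 0.124], 400: [0.0219, 0.034]}
t 45.15 tcp [0.6566 0.1299 0.1621] q7 -1.64 w 0.0566 | shift [-0.2152  0.1135  0.0321] turn [ 0.   0.  -0.8]
```

View pics/w9.png

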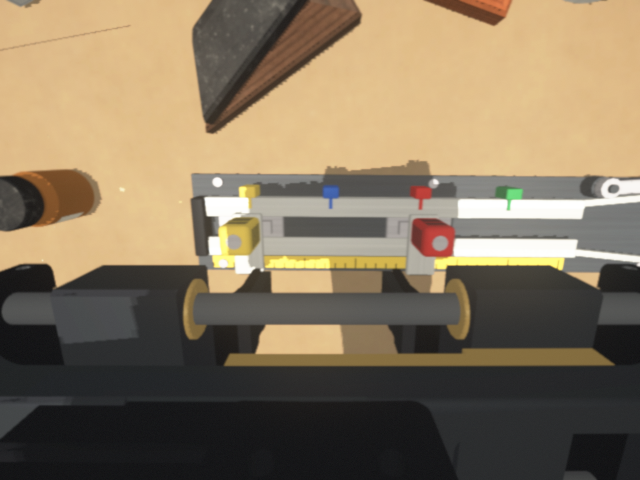

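The picture shows yellow at its marker (249,190) and red at its marker (421,192), with both fingers to the front. Next is green.

Call:
send_rows --motion '[-0.05,0.027,0,0,0,-0.8,0.3,-0.1,0.053,0,0,0,-0.8,0.3,-0.15,0.08,0,0,0,-0.8,0.3,-0.2,0.106,0.01,0,0,-0.8,0.3,-0.2152,0.1135,0.032,0,0,-0.8,0.3,-0.2152,0.1135,0.032,0,0,-0.8,0.3,-0.2152,0.1135,0.032,0,0,-0.8,0.3]'

```text
time: 46.02
tool_pos: [0.432, 0.0406, 0.1309]
eef_rot: [0.999, -0.045, 0.001, -0.0]
force: [0.1, -0.3, 0.7]
width: 0.0571
grasp_force: 0.0
```

Run:
```python
from h import *
f=robot.grab_frame("wrist")
for n in ("stop_green","stop_grey"): print(n,tip(f,n,.006,2))
goto([.4305,.0400,.0415],-95.23)
```

```text
stop_green [(0.65, [327.0, 237.3], [0.4301, 0.0409])]
stop_grey [(0.85, [407.5, 235.1], [0.4258, -0.0292])]
t 46.17 tcp [0.432  0.0404 0.1307] q7 -1.93 w 0.0565 | shift [-0.0016  0.0005  0.0892] turn [ 0.06 -0.07  0.06]
```

Call:
send_rows --motion '[-0.0016,0,0.045,0,0,0,0.3,-0.0016,0,0.083,0,0,0,0.3,-0.0016,0,0.089,0,0,0,0.3,-0.0016,0,0.089,0,0,0,-1,-0.0016,0,0.089,0,0,0,-1,-0.0016,0,0.089,0,0,0,-1,-0.0016,0,0.089,0,0,0,-1,-0.0016,0,0.089,0,0,0,-1,-0.0016,0,0.089,0,0,0,-1,-0.0016,0,0.089,0,0,0,-1]'

```text
time: 47.42
tool_pos: [0.4296, 0.0409, 0.0416]
eef_rot: [0.999, -0.045, 0.0, -0.0]
force: [-2.3, 0.1, 8.0]
width: 0.0243
grasp_force: 30.0
```

Call:
send_rows --motion '[0,0,-0.008,0,0,0,-1,0,0,-0.02,0,0,0,-1,0,0,-0.05,0,0,0,-1,0,0,-0.1,0,0,0,-1,0,0,-0.12,0,0,0,-1,0,0,-0.12,0,0,0,-1]'

```text
time: 48.18
tool_pos: [0.4299, 0.041, 0.1621]
eef_rot: [0.999, -0.045, 0.001, -0.002]
force: [0.8, 0.8, -1.9]
width: 0.0241
grasp_force: 30.0
```

Run:
```python
from h import *
f=robot.grab_frame("wrist"); held(f,"stop_green",.0354,-.0913); s=robot.state(); print(s["grasp_force"],s["width"])
goto([*fromrail(-.001,-.178),.16],-95.9)
```

```text
outline [276.8 238.1 377.7 348.5] offset tool x 0.0036 along y 0.0006 len 0.0585
tip off [[0.0013, 0.0004]]
29.998977771028876 0.02451250465898232
t 48.33 tcp [0.4285 0.0403 0.1599] q7 -2.01 w 0.0245 | shift [ 2.157e-01  1.616e-01 -2.000e-04] turn [0.06 0.08 0.75]
```

Call:
send_rows --motion '[0.03,0.022,0,0,0,0.8,-1,0.075,0.056,0,0,0,0.8,-1,0.12,0.09,0,0,0,0.8,-1,0.165,0.124,0,0,0,0.8,-1,0.2,0.15,0,0,0,0.8,-1,0.2157,0.1616,0,0,0,0.8,-1,0.2157,0.1616,0,0,0,0.8,-1,0.2157,0.1616,0,0,0,0.8,-1]'

```text
time: 49.32
tool_pos: [0.6287, -0.1398, 0.1594]
eef_rot: [0.999, -0.052, -0.001, 0.0]
force: [-0.2, 0.4, -2.0]
width: 0.0244
grasp_force: 30.0
```

Run:
```python
from h import *
f=robot.grab_frame("wrist"); held(f,"stop_green",.0354,-.103); s=robot.state(); print(torail(s["tool_pos"]))
for n in ("marker_red","marker_green","rail","stop_red","keeper_knob"): print(n,[(t[:2],torail(t[2]).round(4)) for t in tip(f,n,.006,2)])
goto([*fromrail(-.0012,-.178),.0424],-95.9)
```

```text
tip off [[0.0012, -0.0006]]
[-0.00071332 -0.17620944]
marker_red [((0.71, [121.4, 199.1]), array([0.0266, 0.0144])), ((0.43, [284.0, 188.6]), array([ 0.0361, -0.1381]))]
marker_green [((0.88, [205.0, 197.5]), array([ 0.0279, -0.0641]))]
rail [((0.84, [142.0, 224.6]), array([ 0.0022, -0.0017]))]
stop_red [((0.61, [126.3, 225.7]), array([0.0011, 0.0135]))]
keeper_knob [((0.69, [384.6, 184.2]), array([ 0.04  , -0.2312]))]
t 49.73 tcp [ 0.6296 -0.1389  0.1613] q7 -1.15 w 0.0243 | shift [-0.0009  0.0012  0.1189] turn [-0.03 -0.02  0.01]
```

Call:
send_rows --motion '[-0.001,0.001,0.04,0,0,0,-1,-0.001,0.001,0.085,0,0,0,-1,-0.001,0.001,0.107,0,0,0,-1,-0.001,0.001,0.115,0,0,0,-1,-0.001,0.001,0.119,0,0,0,-1,-0.001,0.001,0.119,0,0,0,-1]'

```text
time: 50.48
tool_pos: [0.6291, -0.1407, 0.043]
eef_rot: [0.999, -0.052, 0.001, 0.0]
force: [-0.1, -0.3, -1.8]
width: 0.0241
grasp_force: 30.0
```

Call:
send_rows --motion '[0,-0.006,0,0,0,0,-1,0,-0.012,0,0,0,0,-1,0,-0.02,0,0,0,0,-1,0,-0.03,0,0,0,0,-1,0,-0.042,0,0,0,0,-1,0,-0.055,0,0,0,0,-1,0,-0.07,0,0,0,0,-1,0,-0.07,0,0,0,0,-1]'

```text
time: 51.48
tool_pos: [0.6361, -0.0686, 0.0419]
eef_rot: [0.999, -0.05, -0.0, -0.0]
force: [0.5, -0.0, -1.5]
width: 0.0242
grasp_force: 30.0
```

Run:
```python
from h import *
s=robot.state(); print(s["force"],torail(s["tool_pos"]),s["tool_pos"])
goto([*fromrail(-.001,-.0635),.0424],-95.9)
```

```text
[ 0.53358057 -0.01650519 -1.45580047] [-0.0010553  -0.10628807] [ 0.63612197 -0.06861626  0.04185835]
t 51.48 tcp [ 0.6361 -0.0686  0.0419] q7 -1.19 w 0.0242 | shift [ 0.0001 -0.0428 -0.0005] turn [-0.05  0.01  0.12]
```

Slide green on, release it, rise, and check all three markers.

Call:
send_rows --motion '[0,-0.012,0,0,0,0,-1,0,-0.026,0,0,0,0,-1,0,-0.038,0,0,0,0,-1,0,-0.0428,0,0,0,0,-1,0,-0.0428,0,0,0,0,-1,0,-0.0428,0,0,0,0,0.3,0,-0.0428,0,0,0,0,0.3,0,-0.0428,0,0,0,0,0.3,0,-0.0428,0,0,0,0,0.3]'

```text
time: 52.6
tool_pos: [0.6402, -0.0285, 0.0421]
eef_rot: [0.999, -0.052, 0.0, -0.0]
force: [-0.4, -0.5, 0.9]
width: 0.0537
grasp_force: 0.0
```

Call:
send_rows --motion '[0,0,-0.05,0,0,0,0.3,0,0,-0.1,0,0,0,0.3,0,0,-0.12,0,0,0,0.3,0,-0.06,-0.13,0,0,0,0.3,0,-0.12,-0.14,0,0,0,0.3,0,-0.12,-0.14,0,0,0,0.3,0,-0.12,-0.14,0,0,0,0.3]'

```text
time: 53.48
tool_pos: [0.6523, 0.0907, 0.1814]
eef_rot: [0.999, -0.052, -0.0, 0.0]
force: [-1.1, -1.6, 0.8]
width: 0.0566
grasp_force: 0.0
```

Run:
```python
from h import *
f=robot.grab_frame("wrist"); cv2.imwrite("pics/w10.png",f["color"])
for n in ("yellow","red","green"):
    for k in ("stop_","marker_"): print(k+n,[(t[:2],torail(t[2]).round(4)) for t in tip(f,k+n,.006,1)])
for n in ("keeper_knob","keeper_pivot"): print(n,tip(f,n,.0485))
print("col->y z.02 row 205",{c:torail(atz(f,(c,205),.02))[1].round(4) for c in (200,300,400,500)})
f=robot.grab_frame("top")
for n in ("keeper_knob","keeper_pivot"): print(n,tip(f,n,.0485,2))
P0=np.array([.6715,-.112]); print(robot.state()["qpos"]); goto([.6694,-.1873,.16],8)
```

```text
stop_yellow [((0.57, [209.1, 218.2]), array([0.0041, 0.1732]))]
marker_yellow [((0.83, [207.6, 193.5]), array([0.0291, 0.1726]))]
stop_red [((0.93, [364.2, 220.1]), array([0.0022, 0.016 ]))]
marker_red [((0.61, [363.7, 196.3]), array([0.0263, 0.0171]))]
stop_green [((0.82, [445.1, 222.1]), array([ 0.0001, -0.0664]))]
marker_green [((0.74, [444.1, 196.8]), array([ 0.0258, -0.0632]))]
keeper_knob []
keeper_pivot [(0.81, [560.5, 186.0], [0.6729, -0.1151])]
col->y z.02 row 205 {200: np.float64(0.176), 300: np.float64(0.0797), 400: np.float64(-0.0165), 500: np.float64(-0.1129)}
keeper_knob [(0.71, [420.3, 192.2], [0.6758, -0.1822])]
keeper_pivot [(0.72, [398.3, 195.3], [0.6667, -0.1154]), (0.18, [369.0, 204.9], [0.6376, -0.0262])]
[-0.89161297  0.61822328  1.02631836  1.4585926  -0.53158077  1.3621897
 -1.51326842]
t 54.08 tcp [0.6526 0.0909 0.1821] q7 -1.51 w 0.0564 | shift [0.0455 0.275  0.022 ] turn [-0.0000e+00 -1.0000e-02 -1.0395e+02]
```

View pics/w10.png

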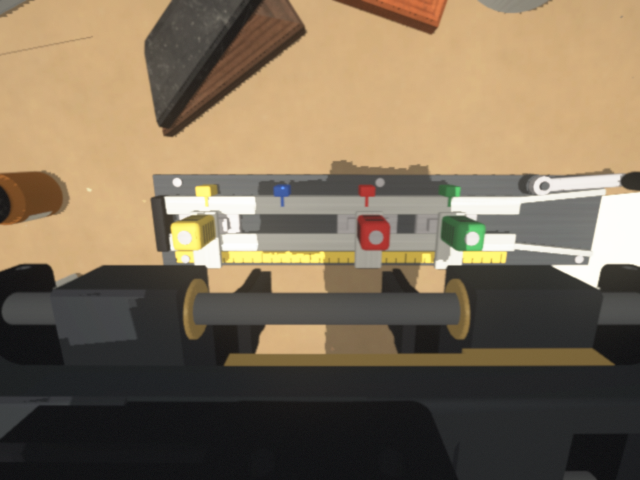

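All three stops stand at their markers: yellow (205,190), red (367,190), green (452,190). The keeper is still open. I go back to the knob.

Call:
send_rows --motion '[0.005,0.03,0,0,0,-10,0.3,0.01,0.06,0,0,0,-20,0.3,0.015,0.092,0,0,0,-30,0.3,0.02,0.123,0,0,0,-40,0.3,0.025,0.154,0,0,0,-50,0.3,0.031,0.185,0,0,0,-60,0.3,0.037,0.216,0,0,0,-70,0.3,0.042,0.247,0.01,0,0,-80,0.3,0.0455,0.275,0.022,0,0,-88.2,0.3,0.0455,0.275,0.022,0,0,-88.2,0.3]'

```text
time: 55.32
tool_pos: [0.668, -0.1904, 0.1591]
eef_rot: [0.754, 0.656, -0.001, -0.0]
force: [0.1, 0.3, -0.3]
width: 0.0565
grasp_force: 0.0
```

Run:
```python
from h import *
f=robot.grab_frame("wrist")
for n in ("keeper_knob","keeper_pivot"): print(n,tip(f,n,.0485))
goto([.670,-.187,.034],-7.7); print(robot.state()["qpos"][6])
```

```text
keeper_knob [(0.93, [327.9, 232.2], [0.6708, -0.185])]
keeper_pivot [(0.66, [314.7, 137.4], [0.671, -0.1093])]
t 55.48 tcp [ 0.6698 -0.1861  0.1603] q7 0.32 w 0.0564 | shift [-0.001   0.0003  0.1263] turn [ 0.02 -0.04 -0.08]
0.31696008692393013
```

Call:
send_rows --motion '[-0.001,0,0.05,0,0,0,0.3,-0.001,0,0.1,0,0,0,0.3,-0.001,0,0.126,0,0,0,0.3,-0.001,0,0.126,0,0,0,0.3,-0.001,0,0.126,0,0,0,-1,-0.001,0,0.126,0,0,0,-1,-0.001,0,0.126,0,0,0,-1,-0.001,0,0.126,0,0,0,-1,-0.001,0,0.126,0,0,0,-1,-0.001,0,0.126,0,0,0,-1]'

```text
time: 56.72
tool_pos: [0.6693, -0.1882, 0.0342]
eef_rot: [0.753, 0.658, 0.0, 0.0]
force: [-0.8, 0.3, 2.0]
width: 0.0164
grasp_force: 30.0
```

Run:
```python
from h import *
s=robot.state(); print(s["width"],s["grasp_force"],s["tool_pos"],s["force"])
P0=np.array([.6715,-.112]); v=s["tool_pos"][:2]-P0; print(np.linalg.norm(v),np.rad2deg(np.arctan2(v[1],v[0])))
R0=Ro.from_quat(s["eef_rot"])
for a in [9.5*i for i in range(1,11)]+[97,99]:
    c,n=np.cos(np.deg2rad(-a)),np.sin(np.deg2rad(-a)); d=np.array([[c,-n],[n,c]])@v-v
    print(a,np.round(R0.inv().apply([*d,0])[:2],4))
```

```text
0.016400440171743972 29.999666707590222 [ 0.6693103  -0.18823508  0.0341966 ] [-0.78728858  0.31333624  1.99702124]
0.07626652131977046 -91.64525740379828
9.5 [-0.0003 -0.0126]
19.0 [ 0.0015 -0.0251]
28.5 [ 0.0053 -0.0372]
38.0 [ 0.0111 -0.0484]
47.5 [ 0.0186 -0.0585]
57.0 [ 0.0277 -0.0673]
66.5 [ 0.0382 -0.0744]
76.0 [ 0.0496 -0.0797]
85.5 [ 0.0618 -0.0831]
95.0 [ 0.0744 -0.0844]
97 [ 0.077  -0.0844]
99 [ 0.0797 -0.0843]
```

Call:
send_rows --motion '[0,-0.0126,0,0,0,9.5,-1,0.0015,-0.025,0,0,0,19,-1,0.0053,-0.037,0,0,0,28.5,-1,0.011,-0.0484,0,0,0,38,-1,0.0186,-0.0585,0,0,0,47.5,-1,0.0277,-0.0673,0,0,0,57,-1,0.038,-0.0744,0,0,0,66.5,-1,0.0496,-0.0797,0,0,0,76,-1,0.0618,-0.083,0,0,0,85.5,-1,0.0744,-0.0844,0,0,0,95,-1]'

```text
time: 57.98
tool_pos: [0.5955, -0.1033, 0.0342]
eef_rot: [0.994, -0.114, 0.0, 0.0]
force: [0.0, -26.4, -3.2]
width: 0.0161
grasp_force: 30.0
```

Run:
```python
from h import *
s=robot.state(); print(s["width"],s["grasp_force"],s["tool_pos"],s["force"],torail(s["tool_pos"]))
v=s["tool_pos"][:2]-np.array([.6715,-.112]); print(np.linalg.norm(v),np.arctan2(v[1],v[0])-(np.pi-.103))
```

```text
0.016054034866309876 30.01198088983074 [ 0.59547232 -0.10333753  0.03423848] [ 4.24278757e-03 -2.64413121e+01 -3.22357937e+00] [-0.03791955 -0.14500484]
0.07651958534821131 -0.010449133532619559
```

Call:
send_rows --motion '[0,0.001,0,0,0,0,-1,0,0.001,0,0,0,0,0.1,0,0.001,0,0,0,0,0.1,0,0.001,0,0,0,0,0.1,0,0.001,-0.05,0,0,0,0.1,0,0.001,-0.11,0,0,0,0.1,-0.05,-0.05,-0.16,0,0,0,0.3,-0.05,-0.1,-0.16,0,0,-7,0.3,-0.05,-0.13,-0.16,0,0,-7,0.3,-0.05,-0.13,-0.16,0,0,-7,0.3]'

```text
time: 59.22
tool_pos: [0.5759, 0.0386, 0.1939]
eef_rot: [0.999, -0.047, -0.0, -0.0]
force: [0.2, -0.9, 0.5]
width: 0.0565
grasp_force: 0.0
```

Run:
```python
from h import *
s=robot.state(); print(s["tool_pos"])
f=robot.grab_frame("wrist"); cv2.imwrite("pics/w11.png",f["color"])
for n in ("yellow","red","green"):
    for k in ("stop_","marker_"): print(k+n,[(t[:2],torail(t[2]).round(4)) for t in tip(f,k+n,.006,1)])
for n in ("keeper_knob","keeper_pivot"): print(n,tip(f,n,.0485),[torail(t[2]).round(4) for t in tip(f,n,.0485)])
f=robot.grab_frame("top"); print(tip(f,"stop_grey",.006,3)); print("knob top",tip(f,"keeper_knob",.0485))
```

```text
[0.57590619 0.03855531 0.19392197]
stop_yellow [((0.74, [149.6, 149.1]), array([0.    , 0.1729]))]
marker_yellow [((0.53, [149.1, 117.3]), array([0.0302, 0.1698]))]
stop_red [((0.81, [308.3, 146.5]), array([0.0038, 0.0137]))]
marker_red [((0.61, [304.8, 123.0]), array([0.0261, 0.0171]))]
stop_green [((0.96, [387.6, 150.2]), array([ 0.001 , -0.0656]))]
marker_green [((0.77, [387.4, 122.4]), array([ 0.0274, -0.064 ]))]
keeper_knob [(0.72, [482.2, 196.9], [0.5934, -0.1046])] [array([-0.0399, -0.1465])]
keeper_pivot [(0.61, [491.0, 103.2], [0.673, -0.1107])] [array([ 0.04  , -0.1444])]
[(0.87, [370.1, 277.5], [0.4238, -0.0271])]
knob top [(0.49, [396.2, 216.1], [0.602, -0.1068])]
```

View pics/w11.png

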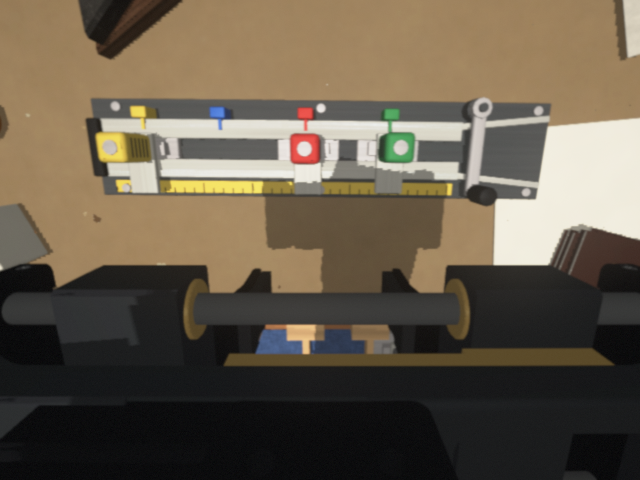

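The keeper is shut across the slot, from (481,107) to (482,196). The stops stand at their pointers: yellow (143,125), red (305,125), green (391,125). The grey stop is still in its pocket, so I hand in.

```bash
python3 -c "
from cell import robot
print(robot.finish_job())"
```

```text
the job is handed in; nothing more can be done
None
```

I handed the job in with the grey stop back in a free tray pocket, yellow, red and green within about 3 mm of their markers by camera, and the keeper shut; the call returned no verdict.

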